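Load the stonewash tumbler and secure its lid

TASK

Load the tumbler: lay every steel bolster from the plate in its tub, and with the scoop bring over all the ceramic chips from the bin (do not pick chips out of the bin with the fingers; one spilled outside it may be picked up) and stand the scoop back upright on its cork mat. Once everything is in the tub, shut the lid fully, and only then turn the turnbutton all the way across it. Leave the block of wood, the flat bar and the screwdriver on the bench where they are.

Things in the scene. Friction and masses are not known exactly. Their poses are not given: they have to be found in the camera images.
- tumbler: vibratory tumbler, fixed: open square grey tub on springs, 190 mm square outside, walls 8 mm (174 mm square inside), inner floor 50 mm and rim 140 mm above the bench. Origin: under its centre on the bench; own +x points to the side with the lid's hinge (away from the turnbutton), z up; the hinge line lies on the rim at own x = +95 mm along own y
- lid (a joint): angle of the tumbler's lid: 190 mm square plate, 8 mm thick, 0.25 kg, with a 70 x 16 mm grip bar across its middle, 20 mm above its top face. 0 = shut flat on the rim; grows as it opens upward; 2.0 = stop, leaning back. Stiff hinge (0.4 N m): it stays at any angle and must be pushed all the way. Starts at 1.65 to 1.9
- lid_edge (a point): middle of the lid's free edge, 190 mm from the hinge, at half thickness; moves with the lid
- turnbutton (a joint): angle of a flat steel bar, 14 mm wide, turning about an upright pivot at own x = -117, y = 0 mm of the tumbler. 0 = along the tumbler's own +y, beside the tub, clear of the lid; grows clockwise seen from above; 1.57 = stop, pointing along own +x across the shut lid (2 mm above it; bar's top 158 mm above the bench). Stays where left (0.05 N m). Starts at 0 to 0.35
- turnbutton_lug (a point): top centre of the round upright lug (14 mm diameter, rising 26 mm above the bar, top 184 mm above the bench) at the bar's free end, 50 mm from the pivot axis; for pinching or pushing
- bin: black plastic bin with the chips, fixed, slippery. Inside 190 mm (own x) by 94 mm (own y), walls and floor 4 mm; sides and +x end 50 mm high, front edge at -x 16 mm. Flat floor from x = -55 to +55 mm, its top 4 mm above the bench; a ramp from the floor up 12 mm over 40 mm to the front edge, a steeper one up 30 mm over 40 mm to the +x end wall. Origin: under its centre on the bench, z up
- scoop: loose aluminium scoop, 0.16 kg: flat pan 66 mm long (own x), 82 mm wide, bottom 1.5 mm, sides (splayed, 70 to 78 mm apart) 32 mm, back 40 mm high, open in front (lip at x = +33 mm); stands by itself. Wooden handle 16 x 16 mm runs back level from x = -31 to -116 mm, its middle 62 mm above the underside. Friction with chips about 0.25. Origin: centre of the pan's underside
- scoop_grip (a point): grip point in the middle of the scoop's handle, 62 mm behind and 62 mm above the scoop's origin; axes as the scoop's
- mat: cork mat, fixed, 130 x 130 mm, 5 mm thick, the scoop's place; the scoop starts on it. Origin: under its centre on the bench
- bolster1: knife bolster, lying on a dark steel plate (160 x 170 mm, 8 mm thick), loose bright steel block 52 x 18 x 14 mm (own x, y, z), 0.1 kg; 2 to 4 of them are present. Origin: centre of its underside
- bolster2: knife bolster, lying on a dark steel plate (160 x 170 mm, 8 mm thick), loose bright steel block 52 x 18 x 14 mm (own x, y, z), 0.1 kg; 2 to 4 of them are present. Origin: centre of its underside
- bolster3: knife bolster, lying on a dark steel plate (160 x 170 mm, 8 mm thick), loose bright steel block 52 x 18 x 14 mm (own x, y, z), 0.1 kg; 2 to 4 of them are present. Origin: centre of its underside
- bolster4: knife bolster, lying on a dark steel plate (160 x 170 mm, 8 mm thick), loose bright steel block 52 x 18 x 14 mm (own x, y, z), 0.1 kg; 2 to 4 of them are present. Origin: centre of its underside
- chip1: white ceramic tumbling chip, loose: a round-ended rod 28 mm long (own x), 20 mm in diameter, 18 g, alike; 5 to 8 are present, in the bin. Origin: 10 mm below its own centre in its own z, so it turns with the chip as that rolls
- chip2: white ceramic tumbling chip, loose: a round-ended rod 28 mm long (own x), 20 mm in diameter, 18 g, alike; 5 to 8 are present, in the bin. Origin: 10 mm below its own centre in its own z, so it turns with the chip as that rolls
- chip3: white ceramic tumbling chip, loose: a round-ended rod 28 mm long (own x), 20 mm in diameter, 18 g, alike; 5 to 8 are present, in the bin. Origin: 10 mm below its own centre in its own z, so it turns with the chip as that rolls
- chip4: white ceramic tumbling chip, loose: a round-ended rod 28 mm long (own x), 20 mm in diameter, 18 g, alike; 5 to 8 are present, in the bin. Origin: 10 mm below its own centre in its own z, so it turns with the chip as that rolls
- chip5: white ceramic tumbling chip, loose: a round-ended rod 28 mm long (own x), 20 mm in diameter, 18 g, alike; 5 to 8 are present, in the bin. Origin: 10 mm below its own centre in its own z, so it turns with the chip as that rolls
- chip6: white ceramic tumbling chip, loose: a round-ended rod 28 mm long (own x), 20 mm in diameter, 18 g, alike; 5 to 8 are present, in the bin. Origin: 10 mm below its own centre in its own z, so it turns with the chip as that rolls
- chip7: white ceramic tumbling chip, loose: a round-ended rod 28 mm long (own x), 20 mm in diameter, 18 g, alike; 5 to 8 are present, in the bin. Origin: 10 mm below its own centre in its own z, so it turns with the chip as that rolls
- chip8: white ceramic tumbling chip, loose: a round-ended rod 28 mm long (own x), 20 mm in diameter, 18 g, alike; 5 to 8 are present, in the bin. Origin: 10 mm below its own centre in its own z, so it turns with the chip as that rolls
- offcut: block of dark wood 100 x 50 x 30 mm lying on the bench; not to be disturbed
- flatbar: dark flat steel bar 140 x 30 x 6 mm lying on the bench; not to be disturbed
- scriber: screwdriver lying on the bench near the robot, 160 mm long; not to be disturbed
Not all that is in view belongs to the job. Leave any turquoise look-alike of the bolster4 alone.

How it is judged (in metres and radians):
On the way, in this order (a step that is already met when the one before it is completed fails the run):
1. every chip and every bolster lies in the tub, lid open (x of chip1 in the frame of tumbler between -0.09 and 0.09 m and y of chip1 in the frame of tumbler between -0.09 and 0.09 m and z of chip1 in the frame of tumbler between 0.035 and 0.135 m and x of chip2 in the frame of tumbler between -0.09 and 0.09 m and y of chip2 in the frame of tumbler between -0.09 and 0.09 m and z of chip2 in the frame of tumbler between 0.035 and 0.135 m and x of chip3 in the frame of tumbler between -0.09 and 0.09 m and y of chip3 in the frame of tumbler between -0.09 and 0.09 m and z of chip3 in the frame of tumbler between 0.035 and 0.135 m and x of chip4 in the frame of tumbler between -0.09 and 0.09 m and y of chip4 in the frame of tumbler between -0.09 and 0.09 m and z of chip4 in the frame of tumbler between 0.035 and 0.135 m and x of chip5 in the frame of tumbler between -0.09 and 0.09 m and y of chip5 in the frame of tumbler between -0.09 and 0.09 m and z of chip5 in the frame of tumbler between 0.035 and 0.135 m and x of chip6 in the frame of tumbler between -0.09 and 0.09 m and y of chip6 in the frame of tumbler between -0.09 and 0.09 m and z of chip6 in the frame of tumbler between 0.035 and 0.135 m and x of chip7 in the frame of tumbler between -0.09 and 0.09 m and y of chip7 in the frame of tumbler between -0.09 and 0.09 m and z of chip7 in the frame of tumbler between 0.035 and 0.135 m and x of chip8 in the frame of tumbler between -0.09 and 0.09 m and y of chip8 in the frame of tumbler between -0.09 and 0.09 m and z of chip8 in the frame of tumbler between 0.035 and 0.135 m and x of bolster1 in the frame of tumbler between -0.09 and 0.09 m and y of bolster1 in the frame of tumbler between -0.09 and 0.09 m and z of bolster1 in the frame of tumbler between 0.035 and 0.135 m and x of bolster2 in the frame of tumbler between -0.09 and 0.09 m and y of bolster2 in the frame of tumbler between -0.09 and 0.09 m and z of bolster2 in the frame of tumbler between 0.035 and 0.135 m and x of bolster3 in the frame of tumbler between -0.09 and 0.09 m and y of bolster3 in the frame of tumbler between -0.09 and 0.09 m and z of bolster3 in the frame of tumbler between 0.035 and 0.135 m and x of bolster4 in the frame of tumbler between -0.09 and 0.09 m and y of bolster4 in the frame of tumbler between -0.09 and 0.09 m and z of bolster4 in the frame of tumbler between 0.035 and 0.135 m and value of joint lid above 0.3 rad), for 0.2 s.
2. the lid is shut, the turnbutton still clear of it (value of joint lid below 0.05 rad and value of joint turnbutton below 0.6 rad), for 0.2 s.
3. the turnbutton is turned across the shut lid (value of joint lid below 0.05 rad and value of joint turnbutton above 1.4 rad), for 0.2 s.
At the end, for the whole second after the job is handed in: every chip and bolster present lies inside the tub; the lid is shut (under 0.05 rad) and the turnbutton is turned across it (over 1.4 rad); the scoop stands upright (within 0.15 rad), at rest, the middle of its pan within 60 mm of the mat's middle (all of step 3 and x of chip1 in the frame of tumbler between -0.09 and 0.09 m and y of chip1 in the frame of tumbler between -0.09 and 0.09 m and z of chip1 in the frame of tumbler between 0.035 and 0.135 m and x of chip2 in the frame of tumbler between -0.09 and 0.09 m and y of chip2 in the frame of tumbler between -0.09 and 0.09 m and z of chip2 in the frame of tumbler between 0.035 and 0.135 m and x of chip3 in the frame of tumbler between -0.09 and 0.09 m and y of chip3 in the frame of tumbler between -0.09 and 0.09 m and z of chip3 in the frame of tumbler between 0.035 and 0.135 m and x of chip4 in the frame of tumbler between -0.09 and 0.09 m and y of chip4 in the frame of tumbler between -0.09 and 0.09 m and z of chip4 in the frame of tumbler between 0.035 and 0.135 m and x of chip5 in the frame of tumbler between -0.09 and 0.09 m and y of chip5 in the frame of tumbler between -0.09 and 0.09 m and z of chip5 in the frame of tumbler between 0.035 and 0.135 m and x of chip6 in the frame of tumbler between -0.09 and 0.09 m and y of chip6 in the frame of tumbler between -0.09 and 0.09 m and z of chip6 in the frame of tumbler between 0.035 and 0.135 m and x of chip7 in the frame of tumbler between -0.09 and 0.09 m and y of chip7 in the frame of tumbler between -0.09 and 0.09 m and z of chip7 in the frame of tumbler between 0.035 and 0.135 m and x of chip8 in the frame of tumbler between -0.09 and 0.09 m and y of chip8 in the frame of tumbler between -0.09 and 0.09 m and z of chip8 in the frame of tumbler between 0.035 and 0.135 m and x of bolster1 in the frame of tumbler between -0.09 and 0.09 m and y of bolster1 in the frame of tumbler between -0.09 and 0.09 m and z of bolster1 in the frame of tumbler between 0.035 and 0.135 m and x of bolster2 in the frame of tumbler between -0.09 and 0.09 m and y of bolster2 in the frame of tumbler between -0.09 and 0.09 m and z of bolster2 in the frame of tumbler between 0.035 and 0.135 m and x of bolster3 in the frame of tumbler between -0.09 and 0.09 m and y of bolster3 in the frame of tumbler between -0.09 and 0.09 m and z of bolster3 in the frame of tumbler between 0.035 and 0.135 m and x of bolster4 in the frame of tumbler between -0.09 and 0.09 m and y of bolster4 in the frame of tumbler between -0.09 and 0.09 m and z of bolster4 in the frame of tumbler between 0.035 and 0.135 m and horizontal distance between scoop and mat below 0.06 m and angle between scoop's own z axis and vertical below 0.15 rad and height (world z) of scoop below 0.02 m and linear speed of scoop below 0.03 m/s); the robot touches nothing.
It fails at once if a chip in the bin is gripped with the fingers (over 6 N) ((contact force between the fingers and chip1 above 6 N and z of chip1 in the frame of bin below 0.06 m and x of chip1 in the frame of bin between -0.1 and 0.1 m and y of chip1 in the frame of bin between -0.055 and 0.055 m) or (contact force between the fingers and chip2 above 6 N and z of chip2 in the frame of bin below 0.06 m and x of chip2 in the frame of bin between -0.1 and 0.1 m and y of chip2 in the frame of bin between -0.055 and 0.055 m) or (contact force between the fingers and chip3 above 6 N and z of chip3 in the frame of bin below 0.06 m and x of chip3 in the frame of bin between -0.1 and 0.1 m and y of chip3 in the frame of bin between -0.055 and 0.055 m) or (contact force between the fingers and chip4 above 6 N and z of chip4 in the frame of bin below 0.06 m and x of chip4 in the frame of bin between -0.1 and 0.1 m and y of chip4 in the frame of bin between -0.055 and 0.055 m) or (contact force between the fingers and chip5 above 6 N and z of chip5 in the frame of bin below 0.06 m and x of chip5 in the frame of bin between -0.1 and 0.1 m and y of chip5 in the frame of bin between -0.055 and 0.055 m) or (contact force between the fingers and chip6 above 6 N and z of chip6 in the frame of bin below 0.06 m and x of chip6 in the frame of bin between -0.1 and 0.1 m and y of chip6 in the frame of bin between -0.055 and 0.055 m) or (contact force between the fingers and chip7 above 6 N and z of chip7 in the frame of bin below 0.06 m and x of chip7 in the frame of bin between -0.1 and 0.1 m and y of chip7 in the frame of bin between -0.055 and 0.055 m) or (contact force between the fingers and chip8 above 6 N and z of chip8 in the frame of bin below 0.06 m and x of chip8 in the frame of bin between -0.1 and 0.1 m and y of chip8 in the frame of bin between -0.055 and 0.055 m)).
It fails at once if the wood block, the flat bar or the screwdriver is moved by more than 40 mm (distance of any of offcut, flatbar, scriber from where it was at the start of the episode above 0.04 m).
Of chip1, chip2, chip3, chip4, chip5, chip6, chip7, chip8 only 5 to 8 are there at a start; the rules pass over those that are not, and their reading is None.
Of bolster1, bolster2, bolster3, bolster4 only 2 to 4 are there at a start; the rules pass over those that are not, and their reading is None.
At some moment in a run one of bolster1, bolster2, bolster3, bolster4, scoop may be knocked a few centimetres aside while the robot is not near it.
It also fails if it takes over 210 s, if anything falls off the work surface, if the arm or the gripper's body presses on something with over 40 N, if the wrist force passes 120 N, or if a joint passes its speed limit or range.

ROBOT

A 6-joint arm with a two-finger parallel gripper is mounted at the origin on the work surface. World frame = base frame: x ahead of the robot, y to its left, z up, the work surface at z = 0. Lengths are in mm, angles in rad, forces in N, time in s.
With the tool pointing down it reaches from about 350 to 975 mm from the base axis. Payload 7.1 kg.
Tool frame: the origin (TCP) lies on the mounting face of the last link; the fingertips stand 182 mm ahead of it and the grasp point (between the pads) lies 163 mm ahead of it; z points along the fingers, y is the line along which they close (so a half turn about z gives the same grasp; the last joint's range is limited). The gripper opens to 88 mm and grips with 3 to 60 N. Pads are 20 mm wide; open, the fingers measure 115 mm over their backs; the gripper's body (75 mm by 178 mm) begins 61 mm behind the grasp point.
Start: joints at [-0.019, 0.423, 1.63, -0, 1.089, -0.019], TCP at [624.985, 0.026, 404.675] pointing down, gripper open.
Joint ranges: [-3, 3], [-0.9, 2.11], [0.09, 2.58], [-1.31, 4.45], [0.11, 2.69], [-2.54, 2.54]. Speed limits (rad/s): [2.39, 2.39, 3.01, 3.14, 3.14, 3.14].

INTERFACE

Orientations are given as [roll, pitch, yaw] about the fixed x, y, z axes, in that order (R = Rz(yaw) Ry(pitch) Rx(roll)).
In Python, from rig import sensors, cams, ticket gives the robot as it stands.
- The arm moves only by the shell command python3 -m handwheel 'ROWS' [FORCE]. ROWS is JSON, a list of rows, each a list of 7 numbers: the shift along the tool's x, y, z in mm, then the turn, a rotation vector about the tool's x, y, z in degrees, then the closure, from -1 (fully open) to 1 (shut). A call has 1 to 5 rows; each row is the pose to reach, as a shift and turn from the pose commanded when the call began, along the tool's axes at that moment; what a row does not reach only later rows make up. A row lasts 1/10 s, in which the tool goes at most 50 mm and 8.59 degrees, less where a joint would pass 70% of its speed; a pose out of reach is approached as far as the arm can. A call with a gripper value outside its range is refused whole. The fingers move at their own pace and stop on an object; FORCE is the grip in N (left out, the last holds). Time passes only in rows, so rows that repeat a pose let the fingers close. It gives the time, the measured TCP pose, the force, the opening and the grip force at its end, in the units of the state.
- sensors.get_state(): the state, without advancing time (a new reading comes with each control period).
- cams.capture(name): name is "scene" or "side" or "wrist"; returns (picture, depth): 400x640x3 uint8, blue, green, red; 400x640 float32, mm along the optical axis (not along the pixel's ray), 0 where there is no reading.
- cams.camera_model(name): a dict with "fov_y" (degrees; the focal length in pixels is half the picture's height over the tangent of half this angle, whatever the lens; pixels are square), "cx", "cy" (the principal point, pixels), "xyz" and "rotation" of the camera in the world; the wrist camera has in their place "T_tool_cam" (4x4, takes a point from camera to tool coordinates, whose origin is the TCP and whose axes are the flange's). Camera axes: x right, y down, z forward; pixel columns grow to the right and rows downward; lengths in mm; the calibration is good to about 2 mm. A picture is of the moment at which its call begins: read the wrist's pose just before it. camera_model takes no time and is no camera call.
- ticket.sign_off(): hands the job in; it is judged then, once.
Trained networks look in the newest picture that a camera, given by its name, has taken for a name from the list of things; names that differ only in an ending like _2 or _b are one class to them, and where a whole thing is asked for, a point or a joint stands for the part that bears it (a point fixed in the world has none). Each returns a list of dicts, best first, with "conf" (0 to 1); they miss things now and then, are a little off and sometimes report something else, mostly with a low value. They report only what shows in the picture. A call takes as long as a camera call. They do not tell look-alikes from the thing itself.
- cams.outline_of(camera, thing): "mask" (400x640 bool, what is visible of it) and "bbox" ([centre column, centre row, width, height] in pixels, round what is visible of it).
- cams.mark_of(camera, thing): "uv" ([column, row] in pixels: a listed point, or the origin of a listed thing).
The state is a dict: "time": time; "joint_pos": joint angles; "dq": joint speeds; "tau": joint torques, N m; "tool_pos": TCP position; "tool_rot": TCP orientation; "wrist_force": force on the tool from outside, world axes, zero at the start; "wrist_torque": the same for the moment, N m; "gripper_width": opening from 0.0 (shut) to 1.0 (fully open); "finger_force": force on a finger pad.
Only numpy, scipy, OpenCV 4.12 (cv2) and the standard library are available. Lean on these libraries where they do the work, as an engineer would, in place of code of your own. Each camera call takes 0.05 s, during which the arm holds its last target. There are 200 camera calls.

## Working session

There is one attempt and no reset: what is moved stays moved. The work goes in short steps, Python scripts to look and compute and a shell command to move; the robot and the scene stay as the last step left them, time stands still between calls to the robot, and variables do not carry over. Pictures are saved under pics/ and viewed, at most 18 in all, crops included, and the job is handed in when it is done.

```bash
ls; mkdir -p pics; cat > h.py <<'E'
import numpy as np, cv2
from rig import sensors, cams, ticket
from scipy.spatial.transform import Rotation as R
def cap(n,save=None):
    s=sensors.get_state(); im,d=cams.capture(n); m=cams.camera_model(n)
    f=200/np.tan(np.radians(m['fov_y'])/2)
    if n=='wrist':
        T=np.eye(4); T[:3,:3]=R.from_euler('xyz',s['tool_rot']).as_matrix(); T[:3,3]=s['tool_pos']
        T=T@np.array(m['T_tool_cam'])
    else:
        T=np.eye(4); r=np.array(m['rotation']); T[:3,:3]=r if r.shape==(3,3) else R.from_euler('xyz',r).as_matrix(); T[:3,3]=m['xyz']
    v,u=np.mgrid[:400,:640]
    P=np.stack([(u-m['cx'])/f*d,(v-m['cy'])/f*d,d],-1)@T[:3,:3].T+T[:3,3]
    P[d==0]=np.nan
    if save: cv2.imwrite('pics/'+save,im)
    return im,d,P,T,f,m
def pz(uv,z,T,f,m):  # pixel ray at height z
    r=T[:3,:3]@np.array([(uv[0]-m['cx'])/f,(uv[1]-m['cy'])/f,1]); return T[:3,3]+r*(z-T[2,3])/r[2]
E
python3 - <<'E'
from h import *
for n in ['scene','side','wrist']:
    im,d,P,T,f,m=cap(n,n+'0.png'); print(n,m,f)
print(sensors.get_state())
E
```

```text
pics
scene {'fov_y': 54.231547513869835, 'cx': 318.51593767154407, 'cy': 199.96207816775066, 'xyz': array([1452.7082362 ,  -70.86921609,  888.85763236]), 'rotation': array([-2.25608254,  0.0077894 ,  1.52314251])} 390.5690857073805
side {'fov_y': 56.94424865607224, 'cx': 323.2333412123189, 'cy': 200.74535796960973, 'xyz': array([ 410.56255489, -838.54319629,  595.63336897]), 'rotation': array([-2.07713697, -0.01338382, -0.16901676])} 368.78193336344003
wrist {'fov_y': 71.61004520972314, 'cx': 321.5862675665143, 'cy': 203.4838967619174, 'T_tool_cam': array([[-4.38716023e-04, -9.59751742e-01, -2.80849427e-01,
         7.65091642e+01],
       [ 9.99999196e-01, -8.68361234e-05, -1.26535615e-03,
        -2.62598968e-01],
       [ 1.19003989e-03, -2.80849756e-01,  9.59751008e-01,
         2.07227652e+01],
       [ 0.00000000e+00,  0.00000000e+00,  0.00000000e+00,
         1.00000000e+00]])} 277.255607776184
{'time': 0.15, 'joint_pos': array([-1.89925666e-02,  4.23642885e-01,  1.63047399e+00, -1.57329871e-05,
        1.08860097e+00, -1.90306578e-02]), 'dq': array([-0.00139826, -0.00502398, -0.00185745, -0.00163358, -0.00112824,
       -0.00169277]), 'tau': array([ 9.52650989e-04, -5.44981134e+01, -2.73919362e+01,  6.45430083e-02,
        2.04369903e-02, -3.19723256e-05]), 'tool_pos': array([6.24793081e+02, 3.25158252e-02, 4.04110053e+02]), 'tool_rot': array([-3.14046740e+00, -7.48341935e-06,  1.57084172e+00]), 'wrist_force': array([-0.37186864,  0.33324919, -0.60655634]), 'wrist_torque': array([0.03998544, 0.04752403, 0.0382439 ]), 'finger_force': 0.0, 'gripper_width': 1.0032872657602747}
```

View pics/scene0.png

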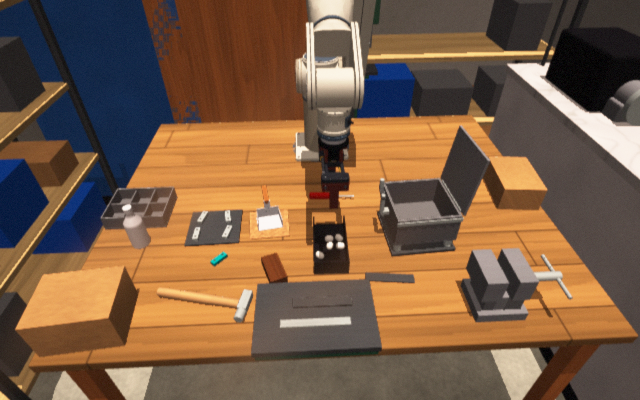

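View pics/side0.png

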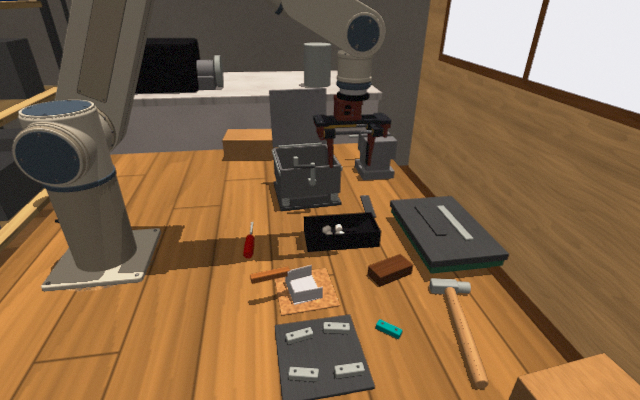

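```bash
python3 - <<'E'
from h import *
for n in ['scene','side']:
    im,d,P,T,f,m=cap(n)
    print(n, sensors.get_state()['time'])
    for t,z in [('tumbler',0),('lid_edge',None),('turnbutton_lug',184),('bin',0),('scoop',7),('scoop_grip',67),('mat',0),('bolster1',8),('chip1',None),('offcut',None),('flatbar',None),('scriber',None)]:
        o=cams.mark_of(n,t)
        for q in o:
            u,v=q['uv']; 
            if q['conf']<.2: continue
            p=P[min(399,int(v)),min(639,int(u))]
            print(t,round(q['conf'],2),np.round([u,v]),'surf',np.round(p), 'ray', np.round(pz((u,v),z,T,f,m)[:2]) if z is not None else '')
E
```

```text
scene 0.2
tumbler 0.58 [411. 229.] surf [640. 228. 102.] ray [536. 269.]
tumbler 0.53 [328. 248.] surf [618. -12.  19.] ray [603.  -9.]
lid_edge 0.71 [472. 139.] surf [527. 393. 330.] ray 
lid_edge 0.66 [328. 246.] surf [618.  -9.  22.] ray 
lid_edge 0.62 [269. 225.] surf [ 495. -196.   10.] ray 
turnbutton_lug 0.41 [386. 180.] surf [255. 235.   1.] ray [506. 173.]
bin 0.63 [331. 250.] surf [618.  -2.   4.] ray [614.  -0.]
scoop 0.91 [268. 222.] surf [ 478. -201.    4.] ray [ 482. -200.]
scoop_grip 0.63 [266. 198.] surf [ 433. -204.   75.] ray [ 427. -203.]
mat 0.61 [270. 225.] surf [ 491. -193.    6.] ray [ 487. -194.]
bolster1 0.63 [267. 196.] surf [ 424. -204.   77.] ray [ 340. -212.]
bolster1 0.59 [222. 259.] surf [ 636. -332.    3.] ray [ 641. -330.]
bolster1 0.46 [204. 220.] surf [ 469. -416.   20.] ray [ 458. -417.]
bolster1 0.46 [196. 233.] surf [ 538. -425.   23.] ray [ 523. -430.]
bolster1 0.39 [229. 232.] surf [ 538. -324.   22.] ray [ 524. -325.]
bolster1 0.38 [230. 215.] surf [ 454. -328.   21.] ray [ 440. -331.]
chip1 0.57 [317. 256.] surf [650. -44.  19.] ray 
chip1 0.
[... 880 characters left out ...]
ray [ 418. -208.]
scoop_grip 0.43 [388. 271.] surf [ 684. -192.   31.] ray [ 667. -236.]
mat 0.57 [304. 290.] surf [ 479. -236.   38.] ray [ 484. -196.]
bolster1 0.84 [388. 329.] surf [ 632. -348.   15.] ray [ 636. -343.]
bolster1 0.78 [301. 337.] surf [ 457. -346.   22.] ray [ 460. -335.]
bolster1 0.69 [345. 370.] surf [ 525. -429.   21.] ray [ 529. -421.]
bolster1 0.69 [337. 328.] surf [ 532. -336.   22.] ray [ 535. -325.]
bolster1 0.59 [303. 376.] surf [ 453. -428.   22.] ray [ 454. -420.]
chip1 0.41 [325. 235.] surf [557. -52.  53.] ray 
chip1 0.41 [340. 231.] surf [613.  17.  15.] ray 
flatbar 0.66 [367. 204.] surf [735. 166.   6.] ray 
scriber 0.56 [249. 239.] surf [359.  -9.  28.] ray
```

View pics/wrist0.png

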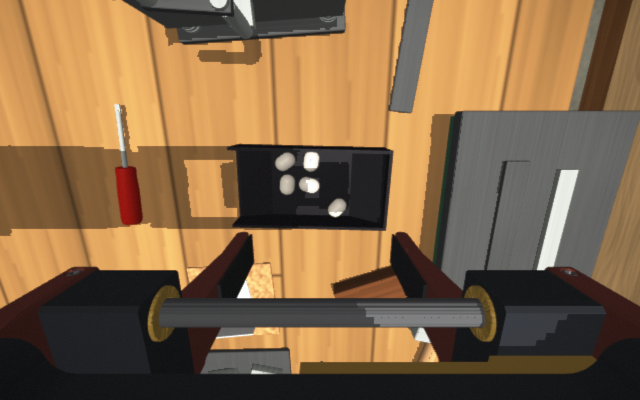

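```bash
python3 -m handwheel '[[-50,-18,0,0,0,0,-1],[-100,-36,0,0,0,0,-1],[-150,-54,0,0,0,0,-1],[-200,-72,0,0,0,0,-1],[-250,-90,0,0,0,0,-1]]' 20; python3 -m handwheel '[[-50,-18,0,0,0,0,-1],[-100,-36,0,0,0,0,-1],[-125,-45,0,0,0,0,-1],[-125,-45,0,0,0,0,-1]]'; python3 - <<'E'
from h import *
im,d,P,T,f,m=cap('wrist','w1.png')
np.save('P1.npy',P)
s=sensors.get_state(); print(s['tool_pos'],s['time'])
hsv=cv2.cvtColor(im,cv2.COLOR_BGR2HSV)
z=P[...,2]; mk=((z>17)&(z<30)&(im.min(2)>110)).astype(np.uint8)
n,l,st,c=cv2.connectedComponentsWithStats(mk)
for i in range(1,n):
    if st[i,4]<80: continue
    q=P[l==i]; r=cv2.minAreaRect(q[:,:2].astype(np.float32)); print(c[i],st[i,4],np.round(q.mean(0),1),r)
for t in ['bolster1','scoop','scoop_grip','mat']:
    for q in cams.mark_of('wrist',t): print(t,q['conf'],q['uv'],pz(q['uv'],{'bolster1':8,'scoop':5,'scoop_grip':67,'mat':5}[t],T,f,m))
E
```

```text
time: 1.95
tool_pos: [539.4, -236.8, 404.9]
tool_rot: [3.141, 0.0, 1.571]
wrist_force: [0.5, 0.1, 0.3]
gripper_width: 0.999
finger_force: 0.0
time: 2.35
tool_pos: [493.8, -363.7, 404.7]
tool_rot: [3.141, 0.001, 1.566]
wrist_force: [-0.8, 0.3, 0.2]
gripper_width: 0.994
finger_force: 0.0
[ 494.42772148 -361.93402572  404.57409039] 2.4
[584.99139643  87.93712773] 1511 [ 810.9 -249.6   24.2] ((813.7723388671875, -249.6318817138672), (25.390989303588867, 88.94428253173828), 76.622314453125)
[537.04705004 189.91710232] 1339 [ 779.7 -378.6   23.8] ((781.7492065429688, -375.368408203125), (230.85195922851562, 15.521008491516113), 76.14036560058594)
[350.05772812 155.52513966] 537 [ 530.3 -329.2   21. ] ((530.4736328125, -329.5513916015625), (17.861385345458984, 51.672420501708984), 77.78675842285156)
[294.11161731 161.05694761] 439 [ 457.4 -336.    21.2] ((455.8812255859375, -336.77484130859375), (50.30976867675781, 17.2585391998291), 10.546195983886719)
[294.25679012 222.68888889] 405 [ 454.8 -421.6   21.2] ((454.0355529785156, -421.7989807128906), (17.86878776550293, 49.9717903137207), 76.89160919189453)
[351.00697674 225.4744186 ] 430 [ 533.9 -426.1   21.1] ((534.1025390625, -426.4280700683594), (16.936891555786133, 50.829833984375), 89.76087951660156)
bolster1 0.96 [293.3, 223.8] [ 451.94624604 -428.14530738    8.        ]
bolster1 0.9 [349.8, 225.3] [ 533.60700218 -430.82750154    8.        ]
bolster1 0.88 [292.7, 157.8] [ 454.32784691 -333.37551769    8.        ]
bolster1 0.75 [349.1, 153.0] [ 530.20563455 -327.33709667    8.        ]
bolster1 0.71 [421.7, 164.1] [ 628.99663071 -342.70381957    8.        ]
scoop 0.9 [312.2, 46.1] [ 482.46846788 -198.30197164    5.        ]
scoop_grip 0.76 [247.7, 39.4] [ 418.93986287 -206.44736759   67.        ]
```

```bash
python3 -m handwheel '[[-20,20,20,0,0,8,-1],[-40,40,60,0,0,16,-1],[-51,44,100,0,0,24,-1],[-51,44,100,0,0,32,-1],[-51,44,100,0,0,40,-1]]' 20 >/dev/null; python3 -m handwheel '[[0,0,0,0,0,8,-1],[0,0,0,0,0,16,-1],[0,0,0,0,0,24,-1],[0,0,0,0,0,32,-1],[0,0,0,0,0,40,-1]]' >/dev/null;  python3 -m handwheel '[[0,0,0,0,0,8,-1],[0,0,0,0,0,10,-1],[0,0,0,0,0,10,-1],[0,0,0,0,0,10,-1]]'; cat >> h.py <<'E'
def bol(P,im):
    z=P[...,2]; mk=((z>17)&(z<30)&(im.min(2)>110)).astype(np.uint8)
    n,l,st,c=cv2.connectedComponentsWithStats(mk)
    for i in range(1,n):
        if st[i,4]<80: continue
        q=P[l==i]; (x,y),(w,h),a=cv2.minAreaRect(q[:,:2].astype(np.float32))
        if max(w,h)<70: print('bol',np.round(c[i]),st[i,4],np.round(q.mean(0),1),'rect',round(x,1),round(y,1),round(w,1),round(h,1),'long',round(a if w>h else a-90,1))
E
python3 - <<'E'
from h import *
im,d,P,T,f,m=cap('wrist','w2.png'); bol(P,im)
s=sensors.get_state(); print(s['tool_pos'],s['tool_rot'],s['joint_pos'])
E
```

```text
time: 4.0
tool_pos: [539.9, -410.2, 304.7]
tool_rot: [-3.142, 0.0, 0.003]
wrist_force: [-0.4, 0.3, -1.2]
gripper_width: 1.001
finger_force: 0.0
bol [338. 205.] 746 [ 537.4 -427.1   21.3] rect 534.6 -427.5 51.7 16.9 long 0.6
bol [240. 209.] 738 [ 533.8 -329.6   21.3] rect 531.0 -329.4 17.5 51.6 long -12.6
bol [332. 278.] 454 [ 456.3 -422.    21.5] rect 454.0 -421.6 15.3 48.2 long -14.7
bol [255. 282.] 343 [ 451.1 -339.3   21.4] rect 452.0 -337.6 44.1 16.1 long 12.4
[ 539.79223073 -410.3925372   304.71258683] [-3.14152353e+00 -7.87174064e-06  2.29048114e-03] [-6.67608564e-01  6.13394163e-01  1.56509206e+00  7.19530797e-05
  9.63143179e-01  9.00856200e-01]
```

View pics/w2.png

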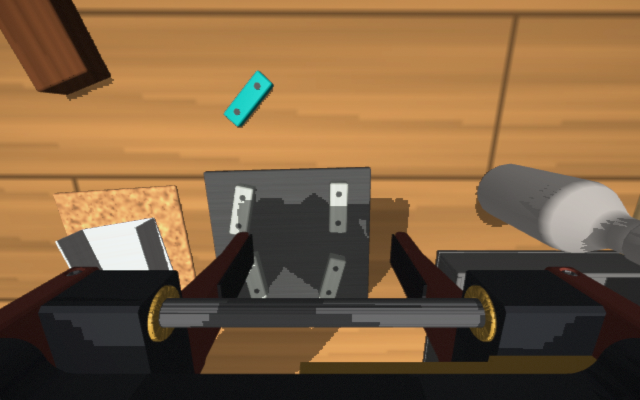

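```bash
python3 -m handwheel '[[-5,17,40,0,0,0,-1],[-5,17,80,0,0,0,-1],[-5,17,106,0,0,0,-1],[-5,17,112,0,0,0,-1],[-5,17,112,0,0,0,-1]]' 30 >/dev/null; python3 -m handwheel '[[0,0,0,0,0,0,0.6],[0,0,0,0,0,0,0.9],[0,0,0,0,0,0,1],[0,0,0,0,0,0,1],[0,0,0,0,0,0,1]]'; python3 -m handwheel '[[0,0,0,0,0,0,1],[0,0,0,0,0,0,1],[0,0,-20,0,0,0,1],[0,0,-60,0,0,0,1],[0,0,-110,0,0,0,1]]'
```

```text
time: 5.05
tool_pos: [534.4, -428.3, 193.0]
tool_rot: [3.141, -0.0, 0.0]
wrist_force: [-0.1, 0.4, -0.7]
gripper_width: 0.584
finger_force: 0.0
time: 5.55
tool_pos: [533.7, -427.7, 303.1]
tool_rot: [-3.139, 0.003, 0.0]
wrist_force: [0.1, -0.6, 1.1]
gripper_width: 0.126
finger_force: 0.0
```

```bash
python3 -m handwheel '[[0,0,0,0,0,0,-1],[0,0,0,0,0,0,-1],[0,0,0,0,0,0,-1],[0,0,0,0,0,0,-1],[0,0,0,0,0,0,-1]]' >/dev/null; python3 - <<'E'
from h import *
im,d,P,T,f,m=cap('wrist'); bol(P,im)
s=sensors.get_state(); print(s['tool_pos'],s['gripper_width'])
E
```

```text
bol [321. 200.] 802 [ 536.8 -427.1   21.2] rect 534.8 -427.2 17.2 51.1 long -0.5
bol [222. 205.] 866 [ 532.  -330.1   21.2] rect 530.9 -329.3 18.2 52.0 long -12.3
bol [232. 261.] 292 [ 471.5 -335.3   21.2] rect 468.2 -335.0 26.4 17.4 long 8.6
bol [316. 276.] 550 [ 453.8 -421.5   21.4] rect 453.5 -420.9 17.1 50.7 long -12.7
[ 534.05412343 -427.99741588  301.36965409] 0.5892509354332688
```

```bash
python3 -m handwheel '[[0,0,40,0,0,0,0.2],[0,0,80,0,0,0,0.2],[0,0,104,0,0,0,0.2],[0,0,110,0,0,0,0.2],[0,0,110,0,0,0,0.6]]' 30 >/dev/null; python3 -m handwheel '[[0,0,0,0,0,0,1],[0,0,0,0,0,0,1],[0,0,0,0,0,0,1],[0,0,0,0,0,0,1],[0,0,0,0,0,0,1]]'; python3 -m handwheel '[[0,0,0,0,0,0,1],[0,0,0,0,0,0,1],[0,0,-20,0,0,0,1],[0,0,-60,0,0,0,1],[0,0,-110,0,0,0,1]]'
```

```text
time: 7.1
tool_pos: [534.3, -428.2, 192.7]
tool_rot: [3.142, -0.0, 0.0]
wrist_force: [-0.3, 0.3, -1.2]
gripper_width: 0.199
finger_force: 30.0
time: 7.6
tool_pos: [533.7, -427.7, 303.1]
tool_rot: [-3.139, 0.003, 0.0]
wrist_force: [0.5, -1.1, -1.4]
gripper_width: 0.198
finger_force: 30.0
```

```bash
python3 -m handwheel '[[2,-30,-40,0,0,0,1],[4,-75,-80,0,0,0,1],[6,-125,-110,0,0,0,1],[6,-175,-110,0,0,0,1],[6,-225,-110,0,0,0,1]]' >/dev/null; python3 -m handwheel '[[0,-50,0,0,0,0,1],[0,-100,0,0,0,0,1],[0,-150,0,0,0,0,1],[0,-200,0,0,0,0,1],[0,-250,0,0,0,0,1]]' >/dev/null;  python3 -m handwheel '[[0,-50,0,0,0,0,1],[0,-100,0,0,0,0,1],[0,-100,0,0,0,0,1],[0,-100,0,0,0,0,1]]'; python3 - <<'E'
from h import *
im,d,P,T,f,m=cap('wrist','w3.png'); np.save('P3.npy',P)
s=sensors.get_state(); print(s['tool_pos'],s['time'])
for t,z in [('tumbler',0),('turnbutton_lug',184),('lid_edge',330),('bin',0)]:
    for q in cams.mark_of('wrist',t)[:2]: print(t,q['conf'],q['uv'],pz(q['uv'],z,T,f,m)[:2],P[int(q['uv'][1]),int(q['uv'][0])])
E
```

```text
time: 9.0
tool_pos: [539.9, 131.7, 413.2]
tool_rot: [3.142, -0.001, 0.003]
wrist_force: [-0.1, -1.4, -1.2]
gripper_width: 0.2
finger_force: 30.0
[540.00057625 130.53842486 412.98407423] 9.05
tumbler 0.6 [222.1, 170.4] [550.65092912 272.94210922] [559.79409475 254.48329615  51.39410614]
turnbutton_lug 0.95 [285.9, 263.8] [503.0120204  160.92428149] [550.90337846 149.01239639 271.07626228]
turnbutton_lug 0.35 [416.7, 151.7] [595.95184161  60.60091463] [580.57460698   5.99131456  20.08332831]
bin 0.97 [422.2, 127.8] [609.93260231  -6.17088135] [611.28908223   1.52660148  20.93314805]
```

View pics/w3.png

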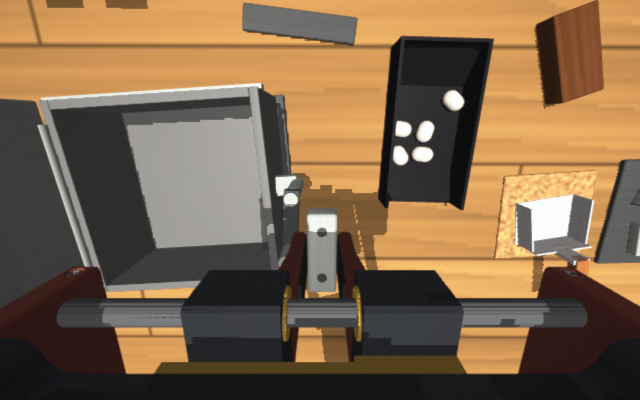

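```bash
python3 - <<'E'
import numpy as np, cv2
P=np.load('P3.npy'); z=P[...,2]
mk=(z>136)&(z<146)&(P[...,1]>165)&(P[...,1]<385)&(np.abs(P[...,0]-550)<120)
q=P[mk]; print(len(q), cv2.minAreaRect(q[:,:2].astype(np.float32)))
# wall edges near -y side and far (+x) side
for lo,hi,ax,b in [(480,620,0,1)]:
    for x in range(500,640,20):
        s=q[(abs(q[:,0]-x)<4)&(q[:,1]<230)]; 
        if len(s): print('x',x,'y',s[:,1].min().round(1),s[:,1].max().round(1))
for y in range(190,370,20):
    s=q[(abs(q[:,1]-y)<4)&(q[:,0]>600)]
    if len(s): print('y',y,s[:,0].min().round(1),s[:,0].max().round(1))
# bin rim
mb=(z>44)&(z<56)&(abs(P[...,1])<90)&(P[...,0]>480)&(P[...,0]<740)
b=P[mb]; print('bin',len(b),cv2.minAreaRect(b[:,:2].astype(np.float32)))
b=P[(z>8)&(z<58)&(abs(P[...,1]+5)<75)&(P[...,0]>480)&(P[...,0]<740)]
print('bin all',cv2.minAreaRect(b[:,:2].astype(np.float32)))
m=P[(z>150)&(z<190)&(P[...,1]<190)&(P[...,1]>120)]
print('button',len(m),m.min(0),m.max(0))
h=P[(z>180)&(z<190)&(P[...,1]<190)&(P[...,1]>120)]; print(len(h),h.mean(0) if len(h) else '')
E
```

```text
7704 ((545.4088134765625, 276.42413330078125), (190.5179901123047, 193.2261962890625), 3.5769577026367188)
x 500 y 176.7 184.6
x 520 y 178.0 186.1
x 540 y 179.4 187.4
x 560 y 180.6 188.8
x 580 y 182.0 190.3
x 600 y 183.1 191.1
x 620 y 184.3 192.6
y 190 600.5 646.2
y 210 636.6 644.7
y 230 635.6 643.8
y 250 634.2 642.2
y 270 633.1 641.4
y 290 631.5 639.7
y 310 630.6 637.9
y 330 629.0 637.1
y 350 628.0 635.5
bin 2162 ((608.61962890625, -4.0316009521484375), (102.93304443359375, 198.1016082763672), 88.62400817871094)
bin all ((608.4386596679688, -3.9765586853027344), (103.02950286865234, 198.48435974121094), 88.64806365966797)
button 954 [499.87395311 151.06953244 151.02928307] [560.71181142 167.77971105 185.07984616]
52 [506.37663982 165.07703291 183.28288827]
```

```bash
python3 -m handwheel '[[20,-50,0,0,0,0,1],[40,-100,0,0,0,0,1],[40,-135,0,0,0,0,1],[40,-135,50,0,0,0,1],[40,-135,100,0,0,0,1]]' >/dev/null; python3 -m handwheel '[[0,0,40,0,0,0,1],[0,0,62,0,0,0,1],[0,0,62,0,0,0,1],[0,0,62,0,0,0,0.2],[0,0,62,0,0,0,0]]';  python3 -m handwheel '[[0,0,0,0,0,0,0],[0,0,-45,0,0,0,0],[0,0,-90,0,0,0,0],[0,0,-140,0,0,0,0.2],[0,40,-162,0,0,0,0.2]]'
```

```text
time: 10.25
tool_pos: [581.4, 265.5, 252.1]
tool_rot: [-3.14, -0.003, -0.001]
wrist_force: [0.1, -0.2, 0.6]
gripper_width: 0.344
finger_force: 0.0
time: 10.75
tool_pos: [581.2, 228.4, 419.0]
tool_rot: [-3.137, -0.01, 0.004]
wrist_force: [0.2, -0.7, 0.1]
gripper_width: 0.41
finger_force: 0.0
```

```bash
python3 -m handwheel '[[-10,50,0,0,0,0,0.2],[-20,100,0,0,0,0,0.2],[-30,150,0,0,0,0,0.2],[-40,200,0,0,0,0,0.2],[-50,250,0,0,0,0,0.2]]' >/dev/null; python3 -m handwheel '[[0,50,0,0,0,0,0.2],[0,100,0,0,0,0,0.2],[0,150,0,0,0,0,0.2],[0,200,0,0,0,0,0.2],[0,250,0,0,0,0,0.2]]' > /dev/null;  python3 -m handwheel '[[0,50,20,0,0,6,0.2],[0,55,60,0,0,12.4,0.2],[0,55,100,0,0,12.4,0.2],[0,55,105,0,0,12.4,0.2],[0,55,105,0,0,12.4,0.2]]'; python3 - <<'E'
from h import *
im,d,P,T,f,m=cap('wrist'); bol(P,im)
s=sensors.get_state(); print(s['tool_pos'],s['gripper_width'],s['tool_rot'])
E
```

```text
time: 12.25
tool_pos: [531.2, -324.4, 307.4]
tool_rot: [-3.141, 0.001, -0.216]
wrist_force: [0.1, -0.8, 0.6]
gripper_width: 0.399
finger_force: 0.0
bol [326. 198.] 759 [ 533.6 -330.2   21.2] rect 531.4 -330.0 17.0 50.3 long -12.6
bol [  8. 224.] 271 [576.8  -7.5  21.3] rect 576.6 -5.9 19.3 18.1 long 85.2
bol [427. 249.] 644 [ 457.3 -422.    21.3] rect 456.5 -422.3 17.3 46.1 long -14.1
bol [344. 262.] 316 [ 461.3 -333.9   21.4] rect 456.1 -334.8 48.7 14.7 long 3.5
[ 531.81755951 -324.49363698  308.85040069] 0.4006287157444864 [ 3.14097484e+00 -1.70890766e-03 -2.15651415e-01]
```

```bash
python3 -m handwheel '[[0.5,5,45,0,0,0,0.2],[0.5,5,90,0,0,0,0.2],[0.5,5,110,0,0,0,0.2],[0.5,5,115,0,0,0,0.2],[0.5,5,115,0,0,0,0.6]]' 30 >/dev/null; python3 -m handwheel '[[0,0,0,0,0,0,1],[0,0,0,0,0,0,1],[0,0,0,0,0,0,1],[0,0,0,0,0,0,1],[0,0,0,0,0,0,1]]'; python3 -m handwheel '[[0,0,0,0,0,0,1],[0,0,-20,0,0,0,1],[0,0,-60,0,0,0,1],[0,0,-110,0,0,0,1],[0,0,-160,0,0,0,1]]'
```

```text
time: 13.3
tool_pos: [531.7, -330.0, 194.5]
tool_rot: [3.14, -0.004, -0.216]
wrist_force: [-0.2, 0.8, 8.1]
gripper_width: 0.202
finger_force: 30.0
time: 13.8
tool_pos: [530.3, -329.3, 354.4]
tool_rot: [3.142, 0.0, -0.216]
wrist_force: [1.3, -1.6, -0.9]
gripper_width: 0.198
finger_force: 30.0
```

```bash
python3 -m handwheel '[[-10.7,-49,-30,0,0,-6,1],[-21.5,-98,-60,0,0,-12.4,1],[-32,-147,-60,0,0,-12.4,1],[-43,-195,-60,0,0,-12.4,1],[-43,-195,-60,0,0,-12.4,1]]' >/dev/null; python3 -m handwheel '[[0,-50,0,0,0,0,1],[0,-100,0,0,0,0,1],[0,-150,0,0,0,0,1],[0,-200,0,0,0,0,1],[0,-250,0,0,0,0,1]]' >/dev/null;  python3 -m handwheel '[[0,-50,0,0,0,0,1],[-5,-100,0,0,0,0,1],[-10,-145,0,0,0,0,1],[-10,-145,50,0,0,0,1],[-10,-145,100,0,0,0,1]]'
```

```text
time: 15.3
tool_pos: [521.1, 266.9, 313.0]
tool_rot: [-3.139, -0.006, 0.003]
wrist_force: [-0.1, -0.4, -2.1]
gripper_width: 0.2
finger_force: 30.0
```

```bash
python3 -m handwheel '[[0,0,40,0,0,0,1],[0,0,58,0,0,0,1],[0,0,58,0,0,0,1],[0,0,58,0,0,0,0.2],[0,0,58,0,0,0,0]]';  python3 -m handwheel '[[0,0,0,0,0,0,0],[0,0,-45,0,0,0,0],[0,0,-90,0,0,0,0],[0,0,-140,0,0,0,0.2],[0,50,-162,0,0,0,0.2]]'; python3 -m handwheel '[[-10,50,0,0,0,0,0.2],[-20,100,0,0,0,0,0.2],[-30,150,0,0,0,0,0.2],[-40,200,0,0,0,0,0.2],[-50,250,0,0,0,0,0.2]]' >/dev/null; python3 -m handwheel '[[-5,50,0,0,0,0,0.2],[-10,100,0,0,0,0,0.2],[-10,150,0,0,0,0,0.2],[-10,200,0,0,0,0,0.2],[-10,250,0,0,0,0,0.2]]' > /dev/null;  python3 -m handwheel '[[0,50,20,0,0,6,0.2],[0,100,60,0,0,13,0.2],[0,137,100,0,0,13,0.2],[0,137,105,0,0,13,0.2],[0,137,105,0,0,13,0.2]]'; python3 - <<'E'
from h import *
im,d,P,T,f,m=cap('wrist'); bol(P,im)
s=sensors.get_state(); print(s['tool_pos'],s['gripper_width'],s['tool_rot'],s['joint_pos'])
E
```

```text
time: 15.8
tool_pos: [521.5, 265.3, 256.0]
tool_rot: [-3.14, -0.003, -0.0]
wrist_force: [-0.3, -0.2, 0.0]
gripper_width: 0.345
finger_force: 0.0
time: 16.3
tool_pos: [521.8, 222.3, 420.8]
tool_rot: [-3.136, -0.01, 0.004]
wrist_force: [1.2, -0.8, -0.7]
gripper_width: 0.408
finger_force: 0.0
time: 17.8
tool_pos: [460.4, -413.7, 307.2]
tool_rot: [-3.14, 0.003, -0.229]
wrist_force: [-0.3, 0.2, 0.0]
gripper_width: 0.399
finger_force: 0.0
bol [331. 204.] 785 [ 456.1 -422.3   21.2] rect 454.0 -422.0 17.8 50.8 long -13.1
bol [248. 221.] 726 [ 457.4 -336.9   21.2] rect 455.8 -337.2 51.3 17.3 long 9.7
[ 460.96160401 -412.73887335  308.83739112] 0.4005436423930741 [-3.14075557e+00  1.25548016e-03 -2.28519926e-01] [-7.49515132e-01  5.32636010e-01  1.70560643e+00  1.28590774e-04
  9.04855776e-01  1.04972213e+00]
```

```bash
python3 -m handwheel '[[-4.7,10.5,45,0,0,0,0.2],[-4.7,10.5,90,0,0,0,0.2],[-4.7,10.5,110,0,0,0,0.2],[-4.7,10.5,115,0,0,0,0.2],[-4.7,10.5,115,0,0,0,0.6]]' 30 >/dev/null; python3 -m handwheel '[[0,0,0,0,0,0,1],[0,0,0,0,0,0,1],[0,0,0,0,0,0,1],[0,0,0,0,0,0,1],[0,0,0,0,0,0,1]]'; python3 -m handwheel '[[0,0,0,0,0,0,1],[0,0,-20,0,0,0,1],[0,0,-60,0,0,0,1],[0,0,-110,0,0,0,1],[0,0,-160,0,0,0,1]]'
```

```text
time: 18.85
tool_pos: [455.5, -421.8, 196.6]
tool_rot: [3.14, -0.003, -0.227]
wrist_force: [0.8, 2.9, 8.5]
gripper_width: 0.198
finger_force: 30.0
time: 19.35
tool_pos: [454.3, -421.1, 356.5]
tool_rot: [3.142, -0.0, -0.227]
wrist_force: [0.3, 0.0, -0.9]
gripper_width: 0.203
finger_force: 30.0
```

```bash
python3 -m handwheel '[[-11,-49,-30,0,0,-6,1],[-22,-97,-60,0,0,-13,1],[-34,-146,-60,0,0,-13,1],[-45,-195,-60,0,0,-13,1],[-45,-195,-60,0,0,-13,1]]' >/dev/null; python3 -m handwheel '[[15,-47,0,0,0,0,1],[30,-94,0,0,0,0,1],[45,-141,0,0,0,0,1],[60,-188,0,0,0,0,1],[75,-235,0,0,0,0,1]]' >/dev/null;  python3 -m handwheel '[[10,-49,0,0,0,0,1],[20,-98,0,0,0,0,1],[22,-147,0,0,0,0,1],[22,-196,0,0,0,0,1],[22,-246,0,0,0,0,1]]';python3 -m handwheel '[[0,-6,50,0,0,0,1],[0,-6,100,0,0,0,1],[0,-6,144,0,0,0,1],[0,-6,144,0,0,0,1]]'
```

```text
time: 20.85
tool_pos: [551.6, 261.4, 414.9]
tool_rot: [-3.141, -0.001, -0.0]
wrist_force: [0.2, 0.6, -0.5]
gripper_width: 0.203
finger_force: 30.0
time: 21.25
tool_pos: [549.4, 264.7, 264.8]
tool_rot: [3.137, 0.01, 0.0]
wrist_force: [-1.5, -0.6, -0.7]
gripper_width: 0.206
finger_force: 30.0
```

```bash
python3 -m handwheel '[[0,0,0,0,0,0,0.2],[0,0,0,0,0,0,0],[0,0,0,0,0,0,0],[0,0,-45,0,0,0,0],[0,0,-90,0,0,0,0]]';  python3 -m handwheel '[[0,0,-45,0,0,0,0.2],[0,50,-60,0,0,0,0.2],[-10,100,-60,0,0,0,0.2],[-20,150,-60,0,0,0,0.2],[-30,200,-60,0,0,0,0.2]]' >/dev/null; python3 -m handwheel '[[-15,50,0,0,0,0,0.2],[-30,100,0,0,0,0,0.2],[-40,150,0,0,0,0,0.2],[-50,200,0,0,0,0,0.2],[-60,250,0,0,0,0,0.2]]' >/dev/null; python3 -m handwheel '[[-3,50,0,0,0,0,0.2],[-3,100,20,0,0,-5,0.2],[-3,150,60,0,0,-10,0.2],[-3,152,105,0,0,-10,0.2],[-3,152,105,0,0,-10,0.2]]';  python3 - <<'E'
from h import *
im,d,P,T,f,m=cap('wrist'); bol(P,im)
s=sensors.get_state(); print(s['tool_pos'],s['gripper_width'],s['tool_rot'])
E
```

```text
time: 21.75
tool_pos: [551.5, 265.5, 362.3]
tool_rot: [3.142, 0.0, -0.0]
wrist_force: [0.6, 0.3, 0.4]
gripper_width: 0.504
finger_force: 0.0
time: 23.25
tool_pos: [459.4, -325.3, 312.6]
tool_rot: [-3.139, 0.003, 0.172]
wrist_force: [-0.4, 0.1, -0.4]
gripper_width: 0.399
finger_force: 0.0
bol [333. 203.] 693 [ 458.4 -336.6   21.3] rect 456.2 -337.2 50.0 16.3 long 10.4
[ 459.8804523  -324.58650616  313.41032451] 0.4013150263783219 [-3.13857095e+00  2.86525632e-03  1.72392719e-01]
```

```bash
python3 -m handwheel '[[-6,12,45,0,0,0,0.2],[-6,12,90,0,0,0,0.2],[-6,12,112,0,0,0,0.2],[-6,12,119,0,0,0,0.2],[-6,12,119,0,0,0,0.6]]' 30 >/dev/null; python3 -m handwheel '[[0,0,0,0,0,0,1],[0,0,0,0,0,0,1],[0,0,0,0,0,0,1],[0,0,0,0,0,0,1],[0,0,0,0,0,0,1]]'; python3 -m handwheel '[[0,0,0,0,0,0,1],[0,0,-20,0,0,0,1],[0,0,-60,0,0,0,1],[0,0,-110,0,0,0,1],[0,0,-160,0,0,0,1]]'
```

```text
time: 24.3
tool_pos: [458.1, -337.3, 198.6]
tool_rot: [3.139, -0.003, 0.174]
wrist_force: [0.9, 2.5, 9.0]
gripper_width: 0.199
finger_force: 30.0
time: 24.8
tool_pos: [456.9, -336.7, 358.7]
tool_rot: [3.141, -0.0, 0.174]
wrist_force: [1.5, -1.3, -0.8]
gripper_width: 0.2
finger_force: 30.0
```

```bash
python3 -m handwheel '[[8.7,-49,-30,0,0,5,1],[17.4,-98,-60,0,0,10,1],[26,-147,-60,0,0,10,1],[35,-195,-60,0,0,10,1],[35,-195,-60,0,0,10,1]]' >/dev/null; python3 -m handwheel '[[15,-47,0,0,0,0,1],[30,-94,0,0,0,0,1],[45,-141,0,0,0,0,1],[60,-188,0,0,0,0,1],[75,-235,0,0,0,0,1]]' >/dev/null;  python3 -m handwheel '[[15,-48,0,0,0,0,1],[30,-96,0,0,0,0,1],[43,-139,0,0,0,0,1],[43,-139,50,0,0,0,1],[43,-139,100,0,0,0,1]]';python3 -m handwheel '[[0,0,27,0,0,0,1],[0,0,27,0,0,0,1],[0,0,27,0,0,0,0.2],[0,0,27,0,0,0,0],[0,0,27,0,0,0,0]]';python3 -m handwheel '[[0,0,-50,0,0,0,0],[0,0,-100,0,0,0,0],[0,0,-120,0,0,0,0],[0,0,-120,0,0,0,0]]'; python3 - <<'E'
from h import *
im,d,P,T,f,m=cap('wrist','w4.png')
s=sensors.get_state(); print(s['tool_pos'],s['gripper_width'],s['tool_rot'])
E
```

```text
time: 26.3
tool_pos: [576.8, 236.7, 317.2]
tool_rot: [-3.14, -0.006, 0.002]
wrist_force: [0.3, 0.3, -1.1]
gripper_width: 0.202
finger_force: 30.0
time: 26.8
tool_pos: [576.7, 235.2, 291.7]
tool_rot: [-3.14, -0.004, -0.0]
wrist_force: [-0.3, 0.1, -0.1]
gripper_width: 0.434
finger_force: 0.0
time: 27.2
tool_pos: [576.8, 235.4, 415.1]
tool_rot: [-3.138, -0.009, -0.0]
wrist_force: [-0.3, 0.3, 0.0]
gripper_width: 0.494
finger_force: 0.0
[576.09223334 235.16892587 412.32332221] 0.49966373023373045 [-3.13950986e+00 -5.42201737e-03 -1.42983733e-04]
```

View pics/w4.png

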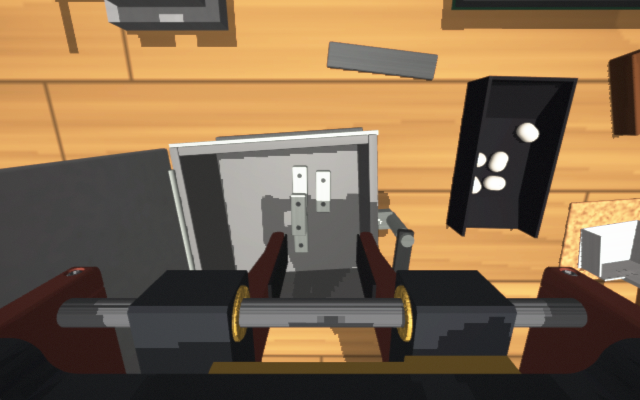

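```bash
python3 -m handwheel '[[-15,47,0,0,0,0,0],[-30,94,0,0,0,0,0],[-45,141,0,0,0,0,0],[-60,188,0,0,0,0,0],[-75,235,0,0,0,0,0]]' >/dev/null; python3 -m handwheel '[[-15,47,0,0,0,0,0],[-30,94,0,0,0,0,0],[-45,141,0,0,0,0,0],[-60,188,30,0,0,-7,0],[-75,200,75,0,0,-7,0]]' > /dev/null; python3 -m handwheel '[[0,0,0,0,0,0,0],[0,0,0,0,0,0,0],[0,0,0,0,0,0,0]]'; cat >>h.py <<'E'
def scoop(P,im):
    z=P[...,2]; hs=cv2.cvtColor(im,cv2.COLOR_BGR2HSV)
    mk=(z>71)&(z<82)&(P[...,1]<-120)&(P[...,1]>-300)&(P[...,0]<480)
    q=P[mk]
    if len(q)>20: print('handle',len(q),np.round(q.mean(0),1),cv2.minAreaRect(q[:,:2].astype(np.float32)))
    mk=(z>40)&(z<48)&(P[...,1]<-120)&(P[...,1]>-300)&(P[...,0]>420); q=P[mk]
    if len(q)>5: print('back rim',len(q),np.round(q.mean(0),1),q.min(0),q.max(0))
    for t,zz in [('scoop',5),('scoop_grip',67)]:
        for o in cams.mark_of('wrist',t)[:1]: print(t,o['conf'],o['uv'])
E
python3 - <<'E'
from h import *
im,d,P,T,f,m=cap('wrist','w5.png'); np.save('P5.npy',P); scoop(P,im)
s=sensors.get_state(); print(s['tool_pos'],s['gripper_width'],s['tool_rot'],s['joint_pos'])
for t,zz in [('scoop',5),('scoop_grip',67),('mat',0)]:
    for o in cams.mark_of('wrist',t)[:1]: print(t,pz(o['uv'],zz,T,f,m))
E
```

```text
time: 28.55
tool_pos: [428.2, -197.8, 339.6]
tool_rot: [3.141, -0.001, 0.123]
wrist_force: [0.2, 0.3, 0.2]
gripper_width: 0.5
finger_force: 0.0
handle 1419 [ 410.3 -209.2   74.2] ((407.5625915527344, -208.65533447265625), (84.46038818359375, 19.173742294311523), 8.847047805786133)
back rim 179 [ 448.4 -202.1   43.4] [ 441.3687616  -238.45288154   40.05625059] [ 455.22547653 -166.16354661   47.7570304 ]
scoop 0.9 [328.9, 147.3]
scoop_grip 0.67 [332.5, 214.7]
[ 428.32014938 -197.56927623  339.97237712] 0.4971689404885073 [ 3.14024581e+00 -2.27167653e-03  1.23731642e-01] [-4.57446634e-01  2.96164907e-01  2.01193756e+00  1.64457195e-04
  8.30852060e-01  9.89508855e-01]
scoop [ 479.07945596 -200.41258687    5.        ]
scoop_grip [ 421.51582154 -209.77442747   67.        ]
```

View pics/w5.png

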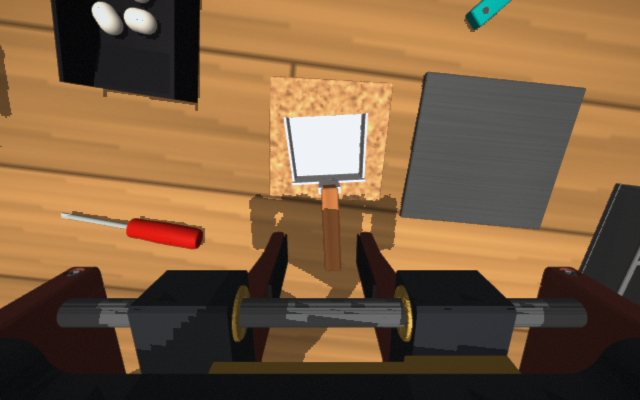

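```bash
python3 -m handwheel '[[-10.5,8,35,0,0,-1.8,0],[-10.5,8,70,0,0,-1.8,0],[-10.5,8,104,0,0,-1.8,0],[-10.5,8,110,0,0,-1.8,0],[-10.5,8,110,0,0,-1.8,0.4]]' 60 >/dev/null; python3 -m handwheel '[[0,0,0,0,0,0,1],[0,0,0,0,0,0,1],[0,0,0,0,0,0,1],[0,0,0,0,0,0,1],[0,0,0,0,0,0,1]]'; python3 -m handwheel '[[0,0,0,0,0,0,1],[0,0,0,0,0,0,1],[0,0,-10,0,0,0,1],[0,0,-40,0,0,0,1],[0,0,-80,0,0,0,1]]'; python3 - <<'E'
from h import *
im,d,P,T,f,m=cap('wrist','w6.png')
s=sensors.get_state(); print(s['tool_pos'],s['tool_rot'],s['wrist_force'],s['wrist_torque'])
# scoop pan floor plane in tool frame
Pt=(P-s['tool_pos'])@R.from_euler('xyz',s['tool_rot']).as_matrix()
np.save('Pt6.npy',Pt)
for v in range(60,260,10): print(v,[tuple(np.round(Pt[v,u]).astype(int)) if np.isfinite(Pt[v,u]).all() else None for u in (290,325,360)])
E
```

```text
time: 29.85
tool_pos: [418.3, -207.7, 229.9]
tool_rot: [3.14, -0.002, 0.153]
wrist_force: [-1.8, -0.0, 8.5]
gripper_width: 0.176
finger_force: 59.9
time: 30.35
tool_pos: [417.1, -207.0, 308.9]
tool_rot: [-3.139, 0.003, 0.154]
wrist_force: [0.3, 0.0, -0.9]
gripper_width: 0.181
finger_force: 59.9
[ 419.07605154 -207.99883438  315.03379742] [ 3.1379825  -0.0048577   0.15363928] [ 2.09049756 -0.70399083  1.95717537] [-0.00269781  0.01071411  0.01850311]
60 [(np.int64(128), np.int64(-32), np.int64(313)), (np.int64(127), np.int64(0), np.int64(311)), (np.int64(128), np.int64(33), np.int64(316))]
70 [(np.int64(119), np.int64(-32), np.int64(311)), (np.int64(119), np.int64(1), np.int64(312)), (np.int64(119), np.int64(33), np.int64(312))]
80 [(np.int64(111), np.int64(-33), np.int64(312)), (np.int64(110), np.int64(1), np.int64(311)), (np.int64(110), np.int64(34), np.int64(312))]
90 [(np.int64(102), np.int64(-33), np.int64(310)), (np.int64(102), np.int64(1), np.int64(310)), (np.int64(101), np.int64(34), np.int64(310))]
100 [(np.int64(88), np.int64(-24), np.int64(231)), (np.int64(88), np.int64(0),
[... 1470 characters left out ...]
.int64(-20), np.int64(-37), np.int64(315)), (np.int64(28), np.int64(0), np.int64(170)), (np.int64(-20), np.int64(39), np.int64(316))]
220 [(np.int64(-32), np.int64(-38), np.int64(315)), (np.int64(25), np.int64(0), np.int64(163)), (np.int64(-31), np.int64(40), np.int64(315))]
230 [(np.int64(-44), np.int64(-38), np.int64(316)), (np.int64(20), np.int64(0), np.int64(162)), (np.int64(-44), np.int64(40), np.int64(316))]
240 [(np.int64(-56), np.int64(-39), np.int64(317)), (np.int64(14), np.int64(0), np.int64(162)), (np.int64(-56), np.int64(41), np.int64(316))]
250 [(np.int64(-68), np.int64(-39), np.int64(315)), (np.int64(8), np.int64(0), np.int64(162)), (np.int64(-68), np.int64(41), np.int64(316))]
```

View pics/w6.png

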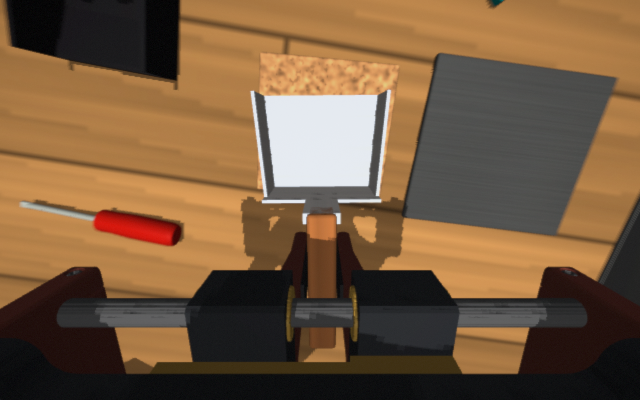

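```bash
cat >>h.py <<'E'
def held(save=None):
    im,d,P,T,f,m=cap('wrist',save); s=sensors.get_state()
    Rm=R.from_euler('xyz',s['tool_rot']).as_matrix()
    Pt=(P-s['tool_pos'])@Rm
    a=Pt[105:175,300:350].reshape(-1,3); a=a[np.isfinite(a[:,0])]
    c=np.polyfit(a[:,0],a[:,2],1); print('pan z at x=0,60:',np.polyval(c,[28,60,93]).round(1))
    h=Pt[225:260,318:330].reshape(-1,3); print('handle top',np.nanmedian(h,0).round(1))
    for u in (300,325,350):
        col=Pt[60:130,u]; k=np.where(np.isfinite(col[:,2])&(col[:,2]<245))[0]; print('lip',col[k[0]].round(1),end=' ')
    print(s['time'],s['tool_pos'].round(1),s['tool_rot'].round(3),s['wrist_force'].round(1),'f',s['finger_force'])
    return im,P
E
python3 -m handwheel '[[0,0,-20,0,0,0,1],[0,0,-20,0,0,0,1],[0,0,-20,0,0,0,1]]'; python3 -c "
from h import *
held()"
```

```text
time: 30.7
tool_pos: [417.7, -207.3, 328.9]
tool_rot: [3.141, -0.001, 0.154]
wrist_force: [0.6, 0.1, -1.8]
gripper_width: 0.179
finger_force: 59.9
pan z at x=0,60: [223.8 223.8 223.9]
handle top [ 16.    1.9 155.1]
lip [ 94.2 -14.  223.3] lip [ 94.9   3.1 223.5] lip [ 94.9  20.3 224. ] 30.75 [ 417.6 -207.2  328.3] [-3.141  0.     0.154] [-0.6  0.1 -2.4] f 59.8906409740448
```

```bash
cat >>h.py <<'E'
B0=np.array([608.5,-4.,0]); PSI=-1.4
# target tool pose from frame origin o, heading psi(deg), lip-down tilt phi(deg), lip at (s,t) along heading / left, height z
LX,LY,LZ=95.,1.5,225.
def tgt(s,z,phi,t=0,o=B0,psi=PSI):
    Rm=R.from_euler('z',psi,degrees=True).as_matrix()@R.from_euler('y',phi,degrees=True).as_matrix()@R.from_euler('x',180,degrees=True).as_matrix()
    H=R.from_euler('z',psi,degrees=True).as_matrix()
    lip=o+H@np.array([s,t,0])+[0,0,z]
    return lip-Rm@np.array([LX,LY,LZ]),Rm
def rows(wps,cur=None,**k):
    s=sensors.get_state(); p=s['tool_pos'];Rc=R.from_euler('xyz',s['tool_rot']).as_matrix()
    if cur: p,Rc=tgt(*cur,**k)
    pr=None
    for w in wps:
        q,Rt=tgt(*w,**k); sh=Rc.T@(q-p); rv=R.from_matrix(Rc.T@Rt).as_rotvec(degrees=True)
        print(w,sh.round(1).tolist(),rv.round(1).tolist(),'' if pr is None else round(np.linalg.norm(q-pr),0)); pr=q
def chips(P,im):
    H=R.from_euler('z',PSI,degrees=True).as_matrix()
    b=(P-B0)@H
    mk=((abs(b[...,0])<94)&(abs(b[...,1])<46)&(b[...,2]>6)&(b[...,2]<60)&(im.min(2)>100)).astype(np.uint8)
    n,l,st,c=cv2.connectedComponentsWithStats(mk)
    for i in range(1,n):
        if st[i,4]>25: q=b[l==i]; print('chip',c[i].round(),st[i,4],q.mean(0).round(),q.min(0).round(),q.max(0).round())
E
python3 - <<'E'
from h import *
im=cv2.imread('pics/w3.png'); P=np.load('P3.npy'); chips(P,im)
rows([(-75,90,17),(-52,60,17),(-52,5,17)])
p,Rm=tgt(-75,90,17); print(p)
E
```

```text
chip [453. 100.] 314 [ 36. -30.  20.] [ 25. -43.  13.] [ 49. -19.  25.]
chip [402. 129.] 213 [-0. 31. 21.] [-10.  19.  15.] [ 9. 40. 24.]
chip [425. 131.] 282 [-2.  1. 20.] [-15. -11.  13.] [10. 10. 25.]
chip [400. 155.] 229 [-34.  31.  21.] [-47.  19.  14.] [-22.  40.  24.]
chip [422. 154.] 262 [-32.   1.  20.] [-42. -13.  13.] [-23.  13.  25.]
(-75, 90, 17) [121.6, -190.8, -4.7] [1.5, -16.9, 10.1] 
(-52, 60, 17) [144.2, -186.7, 25.3] [1.5, -16.9, 10.1] 38.0
(-52, 5, 17) [144.3, -186.7, 80.3] [1.5, -16.9, 10.1] 55.0
[ 5.08501201e+02 -5.56340828e-02  3.32943882e+02]
```

```bash
python3 -m handwheel '[[24,-38,-1,0.3,-3.4,2,1],[48,-76,-2,0.6,-6.8,4,1],[72,-114,-3,0.9,-10.2,6,1],[97,-152,-4,1.2,-13.5,8,1],[121.6,-190.8,-4.7,1.5,-16.9,10.1,1]]' >/dev/null; python3 -m handwheel '[[0,0,0,0,0,0,1],[0,0,0,0,0,0,1],[0,0,0,0,0,0,1]]'; python3 - <<'E'
from h import *
im,d,P,T,f,m=cap('wrist'); chips(P,im)
rows([(-75,90,17),(-54,60,17,1),(-54,20,17,1),(-54,5,17,1)])
E
```

```text
time: 31.55
tool_pos: [508.1, -0.9, 332.4]
tool_rot: [3.141, 0.298, -0.024]
wrist_force: [-0.3, 0.6, -0.4]
gripper_width: 0.175
finger_force: 59.9
chip [285.  22.] 780 [-34.  29.  21.] [-47.  18.  14.] [-22.  42.  25.]
chip [323.  19.] 796 [-32.  -1.  21.] [-42. -14.  14.] [-22.  12.  25.]
(-75, 90, 17) [0.2, -1.2, -0.4] [0.0, 0.0, -0.0] 
(-54, 60, 17, 1) [29.1, -2.2, 22.2] [0.0, 0.0, -0.0] 37.0
(-54, 20, 17, 1) [40.8, -2.2, 60.4] [0.0, 0.0, -0.0] 40.0
(-54, 5, 17, 1) [45.2, -2.2, 74.7] [0.0, 0.0, -0.0] 15.0
```

```bash
python3 -m handwheel '[[15,-1,11,0,0,0,1],[29,-2,22,0,0,0,1],[41,-2,60,0,0,0,1],[45,-2,74.7,0,0,0,1],[45,-2,74.7,0,0,0,1]]'; python3 - <<'E'
from h import *
print(sensors.get_state()['tool_pos'], tgt(-54,5,17,1)[0])
rows([(-54,5,17,1),(-45,5,15,1),(-35,5,12.5,1),(-25,5,9.5,1),(-15,5,7,1),(-5,5,5,1),(5,5,3,1),(15,5,0,1),(25,5,0,1),(35,5,0,1)],cur=(-54,5,17,1))
E
```

```text
time: 32.1
tool_pos: [529.1, 0.3, 247.3]
tool_rot: [3.141, 0.3, -0.025]
wrist_force: [0.1, -0.3, -1.3]
gripper_width: 0.177
finger_force: 60.0
[5.29141718e+02 2.70898317e-01 2.47272369e+02] [5.29519364e+02 4.30991666e-01 2.47943882e+02]
(-54, 5, 17, 1) [0.0, 0.0, 0.0] [0.0, 0.0, 0.0] 
(-45, 5, 15, 1) [0.8, -0.0, 0.8] [-0.0, 2.0, 0.0] 1.0
(-35, 5, 12.5, 1) [0.8, -0.0, 2.6] [-0.0, 4.5, 0.0] 2.0
(-25, 5, 9.5, 1) [-0.8, -0.0, 5.8] [-0.0, 7.5, 0.0] 4.0
(-15, 5, 7, 1) [-0.3, -0.0, 8.5] [-0.0, 10.0, 0.0] 3.0
(-5, 5, 5, 1) [2.2, -0.0, 10.3] [-0.0, 12.0, 0.0] 3.0
(5, 5, 3, 1) [4.8, -0.0, 12.4] [-0.0, 14.0, 0.0] 3.0
(15, 5, 0, 1) [4.4, -0.0, 17.4] [-0.0, 17.0, 0.0] 5.0
(25, 5, 0, 1) [13.9, -0.0, 14.5] [-0.0, 17.0, 0.0] 10.0
(35, 5, 0, 1) [23.5, -0.0, 11.6] [-0.0, 17.0, 0.0] 10.0
```

```bash
python3 -m handwheel '[[0.4,0,0.4,0,1,0,1],[0.8,0,0.8,0,2,0,1],[0.8,0,1.7,0,3.2,0,1],[0.8,0,2.6,0,4.5,0,1],[0,0,4.2,0,6,0,1]]'; python3 - <<'E'
from h import *
rows([(-25,5,9.5,1),(-20,5,8.2,1),(-15,5,7,1),(-10,5,6,1),(-5,5,5,1),(0,5,4,1)],cur=(-30,5,11,1))
rows([(5,5,3,1),(10,5,1.5,1),(15,5,0,1),(20,5,0,1),(25,5,0,1)],cur=(0,5,4,1))
print(tgt(-30,5,11,1)[0])
E
```

```text
time: 32.6
tool_pos: [529.0, 1.3, 245.4]
tool_rot: [3.142, 0.188, -0.024]
wrist_force: [0.2, -0.5, -1.3]
gripper_width: 0.181
finger_force: 60.0
(-25, 5, 9.5, 1) [-0.9, 0.0, 1.6] [-0.0, 1.5, 0.0] 
(-20, 5, 8.2, 1) [-1.1, 0.0, 3.0] [-0.0, 2.8, 0.0] 1.0
(-15, 5, 7, 1) [-0.7, 0.0, 4.3] [-0.0, 4.0, 0.0] 1.0
(-10, 5, 6, 1) [0.4, 0.0, 5.3] [-0.0, 5.0, 0.0] 2.0
(-5, 5, 5, 1) [1.5, -0.0, 6.4] [0.0, 6.0, 0.0] 2.0
(0, 5, 4, 1) [2.7, -0.0, 7.5] [-0.0, 7.0, 0.0] 2.0
(5, 5, 3, 1) [1.1, 0.0, 1.3] [-0.0, 1.0, 0.0] 
(10, 5, 1.5, 1) [0.3, -0.0, 3.7] [-0.0, 2.5, 0.0] 2.0
(15, 5, 0, 1) [-0.5, 0.0, 6.1] [-0.0, 4.0, 0.0] 3.0
(20, 5, 0, 1) [4.5, 0.0, 5.8] [-0.0, 4.0, 0.0] 5.0
(25, 5, 0, 1) [9.5, 0.0, 5.4] [-0.0, 4.0, 0.0] 5.0
[5.28262499e+02 4.61708783e-01 2.43992971e+02]
```

```bash
python3 -m handwheel '[[-0.9,0,1.6,0,1.5,0,1],[-1,0,3,0,2.8,0,1],[-0.7,0,4.3,0,4,0,1],[0.4,0,5.3,0,5,0,1],[2.7,0,7.5,0,7,0,1]]';python3 -m handwheel '[[1.1,0,1.3,0,1,0,1],[0.3,0,3.7,0,2.5,0,1],[-0.5,0,6.1,0,4,0,1],[4.5,0,5.8,0,4,0,1],[9.5,0,5.4,0,4,0,1]]'; python3 - <<'E'
from h import *
im,P=held('w7.png'); chips(P,im); print(tgt(25,5,0,1)[0])
E
```

```text
time: 33.1
tool_pos: [530.4, 1.3, 237.0]
tool_rot: [3.142, 0.067, -0.024]
wrist_force: [-0.4, 0.2, -1.9]
gripper_width: 0.179
finger_force: 60.0
time: 33.6
tool_pos: [539.7, 1.0, 230.9]
tool_rot: [3.142, -0.0, -0.024]
wrist_force: [-0.2, 1.1, -1.8]
gripper_width: 0.176
finger_force: 60.0
pan z at x=0,60: [223.9 223.4 222.9]
handle top [ 14.7   1.8 155.6]
lip [115.3 -14.  227.4] lip [115.5   2.9 228.2] lip [115.5  19.8 228.4] 33.65 [540.8   1.  231.2] [ 3.142e+00 -2.000e-03 -2.400e-02] [ 0.4  0.5 -2.4] f 59.999393820762634
chip [323.  38.] 1342 [56.  2. 24.] [ 45. -11.  11.] [70. 15. 30.]
chip [315. 118.] 13365 [ 9.  7. 12.] [-37. -36.   6.] [66. 44. 27.]
chip [378.  90.] 1637 [ 27. -32.  25.] [-38. -44.  14.] [ 51. -19.  40.]
chip [259. 142.] 446 [-4. 41. 38.] [-37.  37.  35.] [26. 44. 40.]
chip [285. 200.] 186 [-38.  26.  45.] [-39.  11.  41.] [-37.  40.  53.]
chip [359. 200.] 180 [-38. -20.  45.] [-39. -34.  42.] [-37.  -6.  52.]
[5.38581976e+02 2.09506195e-01 2.30000000e+02]
```

View pics/w7.png

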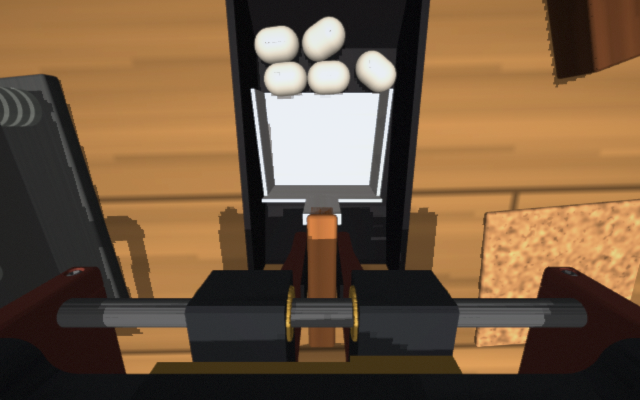

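```bash
python3 - <<'E'
from h import *
rows([(32,5,0,0),(38,5,0,0),(43,5,0,0),(48,5,0,0),(53,5,0,0)],cur=(25,5,0,1))
E
python3 -m handwheel '[[6,1,0,0,0,0,1],[12,1,0,0,0,0,1],[18,1,0,0,0,0,1],[23,1,0,0,0,0,1],[27,1,0,0,0,0,1]]'; python3 - <<'E'
from h import *
im,P=held('w8.png')
rows([(60,9.5,-3,0),(66,14.5,-7,0),(72,19,-11.5,0),(78,23.5,-15,0),(84,28.5,-19,0)],cur=(52,5,0,0))
rows([(88,34,-25,0),(88,42,-26,0),(88,55,-26,0),(86,75,-26,0),(84,100,-26,0)],cur=(84,28.5,-19,0))
E
```

```text
(32, 5, 0, 0) [7.0, 1.0, 0.0] [0.0, 0.0, 0.0] 
(38, 5, 0, 0) [13.0, 1.0, 0.0] [0.0, 0.0, 0.0] 6.0
(43, 5, 0, 0) [18.0, 1.0, 0.0] [0.0, 0.0, 0.0] 5.0
(48, 5, 0, 0) [23.0, 1.0, 0.0] [0.0, 0.0, 0.0] 5.0
(53, 5, 0, 0) [28.0, 1.0, 0.0] [0.0, 0.0, 0.0] 5.0
time: 34.15
tool_pos: [566.7, -0.6, 230.9]
tool_rot: [3.142, -0.001, -0.024]
wrist_force: [-1.0, -0.9, -1.5]
gripper_width: 0.177
finger_force: 60.0
pan z at x=0,60: [228.7 221.9 214.9]
handle top [ 15.3   1.7 155.5]
lip [110.6 -12.  198.4] lip [110.2   2.5 196.5] lip [113.8  18.6 215.2] 34.2 [567.2  -0.7 230.9] [ 3.142e+00 -2.000e-03 -2.400e-02] [ 0.7  0.6 -1.4] f 59.999340176582336
(60, 9.5, -3, 0) [-3.6, 0.0, 0.8] [0.0, 3.0, 0.0] 
(66, 14.5, -7, 0) [-12.7, -0.0, 3.8] [-0.0, 7.0, 0.0] 10.0
(72, 19, -11.5, 0) [-23.0, -0.0, 9.5] [-0.0, 11.5, 0.0] 12.0
(78, 23.5, -15, 0) [-29.0, -0.0, 13.8] [-0.0, 15.0, 0.0] 7.0
(84, 28.5, -19, 0) [-36.1, -0.0, 19.7] [-0.0, 19.0, 0.0] 9.0
(88, 34, -25, 0) [-17.4, 0.0, 7.3] [0.0, 6.0, 0.0] 
(88, 42, -26, 0) [-18.5, -0.0, 1.8] [-0.0, 7.0, 0.0] 6.0
(88, 55, -26, 0) [-14.3, 0.0, -10.5] [-0.0, 7.0, 0.0] 13.0
(86, 75, -26, 0) [-9.7, 0.0, -30.1] [-0.0, 7.0, 0.0] 20.0
(84, 100, -26, 0) [-3.4, 0.0, -54.3] [-0.0, 7.0, 0.0] 25.0
```

View pics/w8.png

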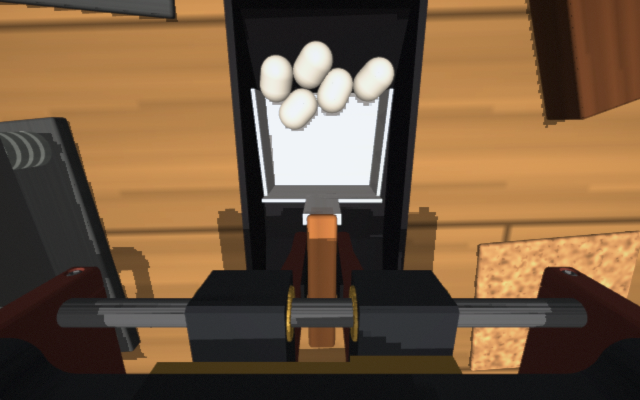

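```bash
python3 -m handwheel '[[-3.6,0,0.8,0,3,0,1],[-8,0,2.2,0,5,0,1],[-12.7,0,3.8,0,7,0,1],[-18,0,6.5,0,9.2,0,1],[-23,0,9.5,0,11.5,0,1]]'; python3 - <<'E'
from h import *
im,P=held('w9.png'); p=tgt(72,19,-11.5); print(p[0])
rows([(78,23.5,-15,0),(81,26,-17,0),(84,28.5,-19,0),(88,34,-25,0),(88,42,-26,0)],cur=(72,19,-11.5,0))
E
```

```text
time: 34.7
tool_pos: [543.1, -0.1, 221.4]
tool_rot: [3.142, -0.203, -0.024]
wrist_force: [0.2, -1.1, -2.9]
gripper_width: 0.18
finger_force: 60.0
pan z at x=0,60: [217.4 216.7 216.1]
handle top [ 17.3   1.3 154.9]
lip [116.4 -13.4 218.3] lip [116.2   2.8 217.3] lip [116.8  19.1 220.2] 34.75 [541.9  -0.  220.7] [ 3.142 -0.203 -0.024] [-2.2 -1.  -1.7] f 59.99911844730377
[542.60570302  -0.88913017 220.54310477]
(78, 23.5, -15, 0) [-6.8, 0.0, 3.0] [0.0, 3.5, 0.0] 
(81, 26, -17, 0) [-10.9, -0.0, 5.1] [0.0, 5.5, 0.0] 5.0
(84, 28.5, -19, 0) [-14.9, 0.0, 7.4] [-0.0, 7.5, 0.0] 5.0
(88, 34, -25, 0) [-31.2, 0.0, 16.9] [0.0, 13.5, 0.0] 19.0
(88, 42, -26, 0) [-33.0, 0.0, 11.6] [-0.0, 14.5, 0.0] 6.0
```

View pics/w9.png

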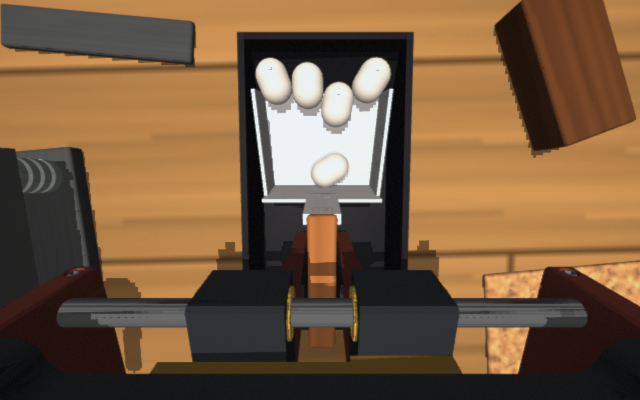

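```bash
python3 -m handwheel '[[-6.8,0,3,0,3.5,0,1],[-10.9,0,5.1,0,5.5,0,1],[-14.9,0,7.4,0,7.5,0,1],[-31.2,0,16.9,0,13.5,0,1],[-33,0,11.6,0,14.5,0,1]]'; python3 - <<'E'
from h import *
im,P=held('w10.png'); p=tgt(88,42,-26); print(p[0])
rows([(88,55,-26,0),(86,75,-26,0),(80,105,-26,0),(80,145,-26,0),(80,190,-26,0)],cur=(88,42,-26,0))
E
```

```text
time: 35.25
tool_pos: [524.4, 0.9, 218.4]
tool_rot: [3.141, -0.419, -0.024]
wrist_force: [0.5, 0.1, -1.5]
gripper_width: 0.177
finger_force: 60.0
pan z at x=0,60: [204.4 215.5 227. ]
handle top [ 12.4   1.3 156.4]
lip [ 94.7 -14.4 230.4] lip [ 94.7   3.  230.9] lip [ 94.7  20.5 230.7] 35.3 [526.1   0.9 220.4] [ 3.141 -0.425 -0.024] [ 0.4 -0.8 -1.1] f 59.99934375286102
[ 5.12546368e+02 -1.54495858e-01  2.02583401e+02]
(88, 55, -26, 0) [5.7, 0.0, -11.7] [0.0, 0.0, 0.0] 
(86, 75, -26, 0) [12.7, 0.0, -30.5] [0.0, 0.0, 0.0] 20.0
(80, 105, -26, 0) [20.4, 0.0, -60.1] [0.0, 0.0, 0.0] 31.0
(80, 145, -26, 0) [38.0, 0.0, -96.1] [0.0, 0.0, 0.0] 40.0
(80, 190, -26, 0) [57.7, 0.0, -136.5] [0.0, 0.0, 0.0] 45.0
```

View pics/w10.png

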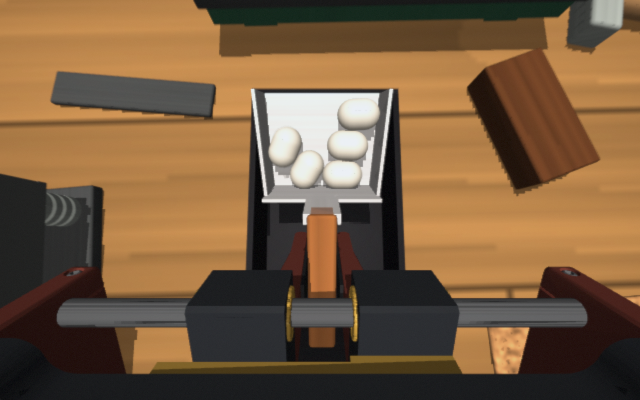

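```bash
python3 -m handwheel '[[4,0,-9,0,0,0,1],[12,0,-27,0,0,0,1],[25,0,-54,0,0,0,1],[42,0,-90,0,0,0,1],[59,0,-126,0,0,0,1]]';python3 -m handwheel '[[10,0,-22,0,0,0,1],[10,0,-22,0,0,0,1],[10,0,-22,0,0,0,1]]'; python3 - <<'E'
from h import *
im,P=held(); s=sensors.get_state(); print(s['joint_pos'])
o=np.array([545.6,275.,0])
# lip position relative tub centre: heading psi=3.6, lip at s, height z
k=dict(o=o,psi=3.6)
for w in [(20,260,-25),(10,230,-25),(20,150,20),(30,130,55)]: print(w,tgt(*w,**k)[0].round(0))
rows([(0,250,-25),(0,250,-25,-8)],**k)
E
```

```text
time: 35.8
tool_pos: [528.5, 0.9, 361.3]
tool_rot: [3.141, -0.426, -0.024]
wrist_force: [0.7, -0.4, -2.4]
gripper_width: 0.176
finger_force: 60.0
time: 36.1
tool_pos: [528.2, 0.9, 383.7]
tool_rot: [3.141, -0.427, -0.024]
wrist_force: [-0.3, -0.0, -2.3]
gripper_width: 0.177
finger_force: 60.0
pan z at x=0,60: [200.4 211.2 222.4]
handle top [ 17.1   1.3 154.2]
lip [ 96.9 -14.1 220.9] lip [ 96.7   2.9 219.8] lip [ 96.9  19.9 221.5] 36.15 [527.8   0.9 382.4] [ 3.141 -0.424 -0.024] [-1.3  0.4 -3.3] f 59.9992311000824
[-0.02023025  0.25139426  1.98090721 -0.00496902  0.48501885  1.57857005]
(20, 260, -25) [385. 266. 424.]
(10, 230, -25) [375. 266. 394.]
(20, 150, 20) [553. 277. 394.]
(30, 130, 55) [705. 287. 337.]
(0, 250, -25) [-141.4, -260.1, -98.5] [2.1, 0.7, -4.5] 
(0, 250, -25, -8) [-140.8, -252.2, -98.2] [2.1, 0.7, -4.5] 8.0
```

```bash
python3 - <<'E'
from h import *
k=dict(o=np.array([545.6,275.,0]),psi=3.6)
rows([(-10,250,-25,-25)],**k)
rows([(-10,250,-17,-25),(-10,240,-9,-25),(-10,225,-1,-25),(-5,205,7,-25),(0,190,15,-25)],cur=(-10,250,-25,-25),**k)
rows([(4,175,23,-25),(8,165,31,-25),(12,155,39,-25),(16,145,47,-25),(20,140,55,-25)],cur=(0,190,15,-25),**k)
E
```

```text
(-10, 250, -25, -25) [-148.6, -234.4, -101.7] [2.1, 0.7, -4.5] 
(-10, 250, -17, -25) [32.2, 0.0, -11.0] [-0.0, -8.0, -0.0] 
(-10, 240, -9, -25) [61.5, 0.0, -8.4] [0.0, -16.0, -0.0] 29.0
(-10, 225, -1, -25) [89.2, 0.0, 3.5] [-0.0, -24.0, -0.0] 30.0
(-5, 205, 7, -25) [119.2, 0.0, 26.7] [-0.0, -32.0, -0.0] 38.0
(0, 190, 15, -25) [150.6, 0.0, 50.2] [-0.0, -40.0, -0.0] 39.0
(4, 175, 23, -25) [40.0, -0.0, 2.4] [0.0, -8.0, -0.0] 
(8, 165, 31, -25) [79.9, -0.0, 4.6] [-0.0, -16.0, -0.0] 40.0
(12, 155, 39, -25) [120.4, -0.0, 11.5] [-0.0, -24.0, -0.0] 41.0
(16, 145, 47, -25) [160.8, -0.0, 23.2] [-0.0, -32.0, -0.0] 42.0
(20, 140, 55, -25) [199.1, -0.0, 34.7] [-0.0, -40.0, -0.0] 40.0
```

```bash
python3 -m handwheel '[[-8,-12,-15,0,0,0,1],[-22,-35,-27,0,0,0,1],[-40,-63,-37,0,0,0,1],[-58,-92,-44,0,0,0,1],[-74,-117,-51,0,0,0,1]]' >/dev/null;python3 -m handwheel '[[-18,-28,-12,0.4,0.1,-1,1],[-36,-57,-24,0.9,0.3,-2,1],[-54,-85,-36,1.4,0.5,-3,1],[-68,-108,-46,1.8,0.6,-4,1],[-74.6,-117.4,-50.7,2.1,0.7,-4.5,1]]';python3 -m handwheel '[[0,0,0,0,0,0,1],[0,0,0,0,0,0,1],[0,0,0,0,0,0,1]]'; python3 - <<'E'
from h import *
k=dict(o=np.array([545.6,275.,0]),psi=3.6)
im,P=held('w11.png'); rows([(-10,250,-25,-25)],**k)
print(len(cams.outline_of('wrist','chip1')))
E
```

```text
time: 37.15
tool_pos: [355.1, 241.0, 412.7]
tool_rot: [3.14, -0.435, 0.066]
wrist_force: [0.2, -0.5, -2.2]
gripper_width: 0.18
finger_force: 60.0
time: 37.45
tool_pos: [356.8, 239.0, 413.3]
tool_rot: [3.14, -0.436, 0.062]
wrist_force: [0.2, 0.6, -1.7]
gripper_width: 0.178
finger_force: 60.0
pan z at x=0,60: [205.7 212.  218.4]
handle top [ 15.5   1.4 155.2]
lip [ 95.1 -14.2 222.8] lip [ 95.1   2.8 223. ] lip [ 95.   19.7 222.2] 37.5 [356.9 239.  413.5] [ 3.14  -0.436  0.062] [ 0.6 -0.2 -2.4] f 59.999350905418396
(-10, 250, -25, -25) [-0.5, -0.6, -0.5] [0.1, 0.0, -0.1] 
4
```

```bash
python3 -m handwheel '[[32,0,-11,0,-8,0,1],[61.5,0,-8.4,0,-16,0,1],[89,0,3.5,0,-24,0,1],[119,0,26.7,0,-32,0,1],[150.6,0,50.2,0,-40,0,1]]';python3 -m handwheel '[[40,0,2.4,0,-8,0,1],[80,0,4.6,0,-16,0,1],[120.4,0,11.5,0,-24,0,1],[160.8,0,23.2,0,-32,0,1],[199,0,34.7,0,-40,0,1]]';python3 -m handwheel '[[0,0,0,0,0,0,1],[0,0,0,0,0,0,1],[0,0,0,0,0,0,1],[0,0,0,0,0,0,1]]'; python3 - <<'E'
from h import *
k=dict(o=np.array([545.6,275.,0]),psi=3.6)
rows([(20,140,55,-25)],**k); cap('wrist','w12.png'); cap('scene','s1.png')
print(sensors.get_state()['joint_pos'])
E
```

```text
time: 38.05
tool_pos: [515.9, 248.6, 432.9]
tool_rot: [-3.14, 0.264, 0.062]
wrist_force: [1.1, 0.8, -1.8]
gripper_width: 0.176
finger_force: 60.0
time: 38.55
tool_pos: [699.3, 259.6, 346.6]
tool_rot: [-3.141, 0.962, 0.061]
wrist_force: [0.7, 0.1, -0.7]
gripper_width: 0.176
finger_force: 60.0
time: 38.95
tool_pos: [696.3, 260.9, 351.6]
tool_rot: [-3.14, 0.953, 0.064]
wrist_force: [1.2, -0.3, -0.9]
gripper_width: 0.176
finger_force: 60.0
(20, 140, 55, -25) [4.0, 0.0, 2.5] [-0.0, -0.4, 0.0] 
[0.30853989 0.85537124 1.10682849 0.23330339 2.10658443 1.83499095]
```

View pics/w12.png

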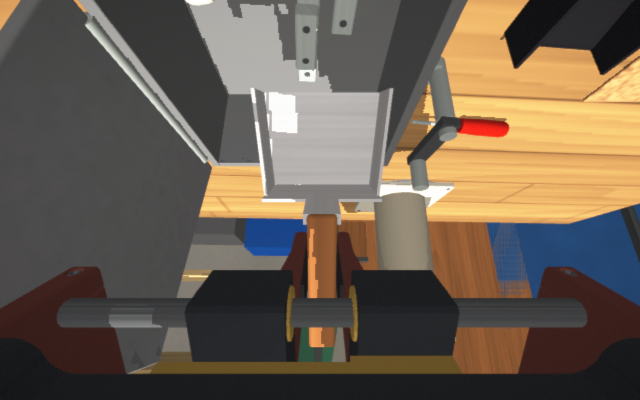

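```bash
python3 - <<'E'
from h import *
k=dict(o=np.array([545.6,275.,0]),psi=3.6)
rows([(12,155,47,-25),(8,170,39,-25),(4,190,31,-25),(0,205,23,-25),(-5,220,15,-25)],**k)
rows([(-10,235,7.5,-25),(-10,240,0,-25)],cur=(-5,220,15,-25),**k)
E
```

```text
(12, 155, 47, -25) [-43.6, 0.1, 15.4] [-0.0, 7.7, 0.0] 
(8, 170, 39, -25) [-86.2, 0.1, 29.3] [-0.0, 15.7, 0.0] 45.0
(4, 190, 31, -25) [-129.9, 0.1, 44.1] [-0.0, 23.7, 0.0] 46.0
(0, 205, 23, -25) [-166.1, 0.0, 64.9] [-0.0, 31.7, 0.0] 42.0
(-5, 220, 15, -25) [-199.1, 0.0, 89.4] [-0.0, 39.7, 0.0] 41.0
(-10, 235, 7.5, -25) [-37.3, -0.0, 1.1] [0.0, 7.5, 0.0] 
(-10, 240, 0, -25) [-65.0, -0.0, 14.2] [-0.0, 15.0, 0.0] 31.0
```

```bash
python3 -m handwheel '[[-43,0,15,0,7.7,0,1],[-86,0,29,0,15.7,0,1],[-130,0,44,0,23.7,0,1],[-166,0,65,0,31.7,0,1],[-199,0,89,0,39.7,0,1]]' >/dev/null;python3 -m handwheel '[[-37.3,0,1,0,7.5,0,1],[-65,0,14,0,15,0,1],[-65,0,14,0,15,0,1],[-65,0,14,0,15,0,1]]';python3 -m handwheel '[[-6,50,0,0,0,0,1],[-12,100,0,0,0,0,1],[-18,150,0,0,0,0,1],[-24,200,0,0,0,0,1],[-30,250,0,0,0,0,1]]' >/dev/null;python3 -m handwheel '[[-6,50,20,0,0,-2,1],[-12,100,60,0,0,-4,1],[-18,150,100,0,0,-5.2,1],[-24,196,130,0,0,-5.2,1],[-24,196,130,0,0,-5.2,1]]';python3 -m handwheel '[[0,0,0,0,0,0,1],[0,0,0,0,0,0,1],[0,0,0,0,0,0,1]]'; python3 - <<'E'
from h import *
im,d,P,T,f,m=cap('wrist','w13.png'); s=sensors.get_state(); print(s['tool_pos'],s['tool_rot'])
for n in ['wrist']:
    for q in cams.mark_of(n,'mat')[:2]: print(q['conf'],pz(q['uv'],0,T,f,m))
g=P[abs(P[...,2]-5)<6]
hs=cv2.cvtColor(im,cv2.COLOR_BGR2HSV)
o=cams.outline_of('wrist','mat')
if o: q=P[o[0]['mask']]; q=q[np.isfinite(q[:,0])&(abs(q[:,2]-4)<5)]; print(cv2.minAreaRect(q[:,:2].astype(np.float32)))
Rm=R.from_euler('xyz',s['tool_rot']).as_matrix()
print((Rm.T@(np.array([418.3,-207.7,230.5])-s['tool_pos'])).round(1))
E
```

```text
time: 39.95
tool_pos: [443.0, 245.1, 464.8]
tool_rot: [-3.141, 0.003, 0.064]
wrist_force: [1.1, 1.2, -1.1]
gripper_width: 0.179
finger_force: 60.0
time: 40.95
tool_pos: [418.1, -205.1, 332.0]
tool_rot: [-3.14, 0.005, 0.151]
wrist_force: [0.7, 0.5, -1.7]
gripper_width: 0.176
finger_force: 60.0
time: 41.25
tool_pos: [418.2, -201.9, 333.9]
tool_rot: [-3.141, 0.004, 0.153]
wrist_force: [-0.0, 1.0, -1.3]
gripper_width: 0.175
finger_force: 60.0
[ 418.1264393  -201.52594885  334.11157964] [3.14138375 0.00319468 0.15371152]
((536.8925170898438, -195.13394165039062), (29.700700759887695, 130.2026824951172), 6.286439418792725)
[ -0.4   6.1 103.6]
```

```bash
python3 -m handwheel '[[2,5,40,0,0,0,1],[3,5,80,0,0,0,1],[3,5,96,0,0,0,1],[3,5,101,0,0,0,1],[3,5,103.5,0,0,0,1]]';python3 -m handwheel '[[0,0,0,0,0,0,1],[0,0,0,0,0,0,1],[0,0,0,0,0,0,0.5],[0,0,0,0,0,0,0],[0,0,0,0,0,0,0]]';python3 -m handwheel '[[0,0,0,0,0,0,0],[0,0,0,0,0,0,0],[0,0,0,0,0,0,0],[0,0,-25,0,0,0,0],[0,0,-60,0,0,0,0]]';python3 -m handwheel '[[0,0,-40,0,0,0,0],[0,0,-60,0,0,0,0],[0,0,-60,0,0,0,0],[0,0,-60,0,0,0,0]]'; python3 - <<'E'
from h import *
im,d,P,T,f,m=cap('wrist'); scoop(P,im); s=sensors.get_state(); print(s['tool_pos'],s['tool_rot'])
EOF
E
```

```text
time: 41.9
tool_pos: [421.1, -205.9, 230.1]
tool_rot: [3.142, 0.004, 0.154]
wrist_force: [-0.0, 0.0, -1.5]
gripper_width: 0.178
finger_force: 60.0
time: 42.4
tool_pos: [420.8, -206.4, 230.4]
tool_rot: [3.141, 0.003, 0.153]
wrist_force: [0.2, 1.0, -0.3]
gripper_width: 0.395
finger_force: 0.0
time: 42.9
tool_pos: [420.2, -205.9, 289.1]
tool_rot: [-3.139, 0.008, 0.153]
wrist_force: [0.5, 0.0, -0.0]
gripper_width: 0.502
finger_force: 0.0
time: 43.3
tool_pos: [420.9, -206.1, 349.8]
tool_rot: [3.141, 0.004, 0.153]
wrist_force: [0.6, 0.7, 0.4]
gripper_width: 0.5
finger_force: 0.0
handle 1395 [ 413.5 -208.3   74.1] ((410.4003601074219, -208.2890625), (85.08395385742188, 18.826906204223633), 8.233637809753418)
back rim 175 [ 451.7 -202.3   43.1] [ 445.1615512  -238.33421934   40.00975523] [ 457.80243821 -166.14346744   47.91384375]
scoop 0.8 [322.5, 132.4]
scoop_grip 0.61 [325.4, 196.8]
[ 420.68401819 -205.97896529  348.51946746] [-3.13993845  0.00622729  0.15309528]Traceback (most recent call last):
  File "<stdin>", line 3, in <module>
NameError: name 'EOF' is not defined
```

```bash
python3 -m handwheel '[[14,-37,-30,0,0,0,0.3],[28,-74,-50,0,0,0,0.6],[42,-111,-70,0,0,0,1],[56,-148,-80,0,0,0,1],[70,-185,-90,0,0,0,1]]' 20 >/dev/null;python3 -m handwheel '[[14,-37,-15,0,0,-8,1],[28,-74,-30,0,0,-16,1],[42,-111,-45,0,0,-24,1],[56,-148,-60,0,0,-32,1],[68,-184,-60,0,0,-40,1]]'>/dev/null;python3 -m handwheel '[[0,0,0,0,0,-8,1],[0,0,0,0,0,-16,1],[0,0,0,0,0,-24,1],[0,0,0,0,0,-32,1],[0,0,0,0,0,-40,1]]' >/dev/null;python3 -m handwheel '[[0,0,0,0,0,-4.8,1],[0,0,0,0,0,-4.8,1],[0,0,0,0,0,-4.8,1],[0,0,0,0,0,-4.8,1]]'; python3 - <<'E'
from h import *
im,d,P,T,f,m=cap('wrist','w14.png'); np.save('P14.npy',P); chips(P,im); print(sensors.get_state()['joint_pos'])
E
```

```text
time: 45.35
tool_pos: [501.9, 179.6, 498.7]
tool_rot: [-3.137, 0.001, 1.631]
wrist_force: [-0.4, 0.1, 0.1]
gripper_width: 0.008
finger_force: 0.0
[3.21132339e-01 1.86964801e-01 1.73406920e+00 8.04607517e-04
 1.22536304e+00 2.59917480e-01]
```

View pics/w14.png

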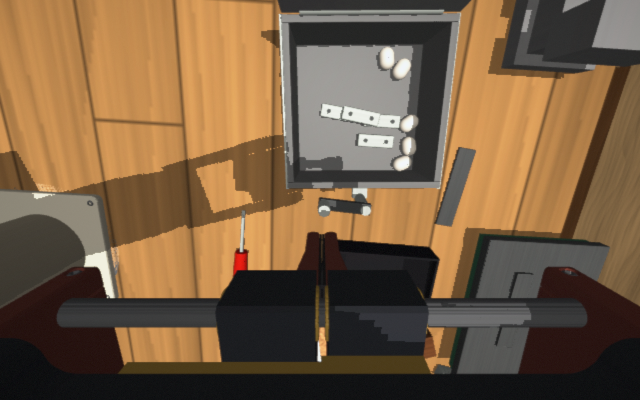

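```bash
python3 - <<'E'
from h import *
im,d,P,T,f,m=cap('scene'); chips(P,im)
q=P[(P[...,1]>350)&(P[...,1]<460)&(P[...,2]>165)&(abs(P[...,0]-545)<120)&(P[...,2]<345)]
print(len(q),q.min(0),q.max(0))
for z in range(170,345,20):
    s=q[abs(q[:,2]-z)<4]
    if len(s): print(z,np.percentile(s[:,1],[5,50,95]).round(1),np.percentile(s[:,0],[2,98]).round(0))
P=np.load('P14.npy')
h=P[(P[...,2]>178)&(P[...,2]<190)&(abs(P[...,1]-160)<30)&(abs(P[...,0]-520)<60)]
k=h[:,0]<530; print('lug',len(h[k]),h[k].mean(0),'piv?',h[~k].mean(0) if (~k).any() else '')
E
```

```text
2175 [441.55730231 365.07807027 165.08010868] [636.14386999 405.42887152 333.38668458]
170 [368.7 374.3 380.8] [452. 633.]
190 [370.5 377.  384.8] [448. 633.]
210 [372.3 379.6 385.2] [448. 632.]
230 [375.8 381.8 388.1] [452. 633.]
250 [377.8 383.6 391.1] [451. 632.]
270 [379.8 386.5 392.9] [450. 631.]
290 [382.3 388.9 395.1] [448. 632.]
310 [384.2 391.1 398.5] [451. 634.]
330 [387.9 395.4 402.6] [448. 632.]
lug 128 [502.883221   162.08565744 183.24591069] piv?
```

```bash
python3 -m handwheel '[[0,10,-35,0,0,0,1],[30,30,-62,0,0,0,1],[75,49,-62,0,0,0,1],[120,49,-62,0,0,0,1],[165,49,-62,0,0,0,1]]';python3 -m handwheel '[[45,0,0,0,0,0,1],[92,0,0,0,0,0,1],[92,0,0,0,0,0,1],[92,0,0,0,0,0,1]]'
```

```text
time: 45.95
tool_pos: [541.0, 348.9, 561.1]
tool_rot: [-3.138, 0.0, 1.631]
wrist_force: [0.6, 0.4, -0.5]
gripper_width: 0.004
finger_force: 0.0
time: 46.35
tool_pos: [534.6, 440.1, 560.2]
tool_rot: [-3.137, 0.001, 1.635]
wrist_force: [0.1, -1.2, -0.0]
gripper_width: 0.004
finger_force: 0.0
```

```bash
python3 -m handwheel '[[0,0,40,0,0,0,1],[0,0,80,0,0,0,1],[0,0,88,0,0,0,1],[-15,0,88,0,0,0,1],[-26,0,88,0,0,0,1]]';python3 -m handwheel '[[-26,0,0,0,0,0,1],[-52,0,1,0,0,0,1],[-78,0,6,0,0,0,1],[-102,0,16,0,0,0,1],[-124,0,30,0,0,0,1]]'; python3 - <<'E'
from h import *
im,d,P,T,f,m=cap('scene','s2.png'); print(sensors.get_state()['wrist_force'],sensors.get_state()['tool_pos'])
E
```

```text
time: 46.85
tool_pos: [536.9, 411.7, 475.1]
tool_rot: [-3.14, -0.001, 1.632]
wrist_force: [0.4, -0.2, 0.3]
gripper_width: 0.008
finger_force: 0.0
time: 47.35
tool_pos: [544.6, 287.7, 446.9]
tool_rot: [3.139, -0.003, 1.632]
wrist_force: [0.6, 1.7, 0.8]
gripper_width: 0.008
finger_force: 1.0
[-0.21493996 -1.73790959 -1.78666692] [544.1235716  284.94220931 443.89124766]
```

View pics/s2.png

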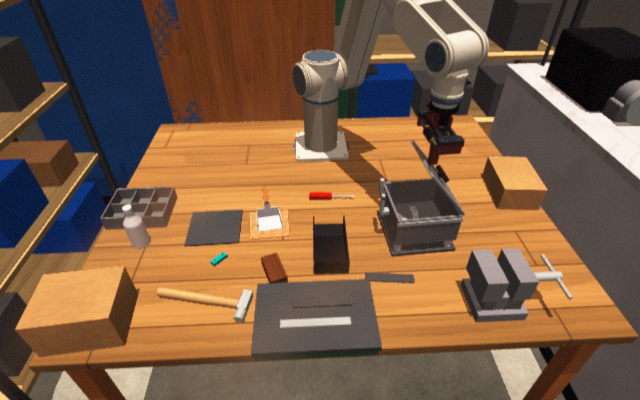

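The lid (edge near (418,148)) is being pushed over properly, bin empty, bench props in place. Pushing on down.

```bash
python3 -m handwheel '[[-20,0,17.5,0,0,0,1],[-36,0,38,0,0,0,1],[-48,0,61,0,0,0,1],[-56,0,86,0,0,0,1],[-60,0,107,0,0,0,1]]';python3 -m handwheel '[[0,0,4,0,0,0,1],[0,0,8,0,0,0,1],[0,0,8,0,0,0,1],[0,0,8,0,0,0,1]]'; python3 - <<'E'
from h import *
im,d,P,T,f,m=cap('scene')
o=np.array([545.6,275,0]); H=R.from_euler('z',93.6,degrees=True).as_matrix(); L=(P-o)@H
for x in range(-90,95,20):
    s=L[(abs(L[...,0]-x)<6)&(abs(L[...,1]+65)<20)&(L[...,2]>100)]; print(x,np.median(s[:,2]).round(1) if len(s) else None)
E
```

```text
time: 47.9
tool_pos: [548.3, 228.6, 338.0]
tool_rot: [3.141, -0.001, 1.632]
wrist_force: [-0.6, 1.0, 0.8]
gripper_width: 0.008
finger_force: 0.7
time: 48.3
tool_pos: [547.7, 229.5, 330.8]
tool_rot: [-3.14, 0.001, 1.633]
wrist_force: [-3.1, -4.2, 6.5]
gripper_width: 0.006
finger_force: 3.3
-90 445.5
-70 272.9
-50 242.0
-30 243.9
-10 150.8
10 150.8
30 150.8
50 150.5
70 150.3
90 150.1
```

```bash
python3 -m handwheel '[[0,0,3,0,0,0,1],[0,0,3,0,0,0,1],[0,0,-30,0,0,0,1],[0,0,-65,0,0,0,0.3],[0,0,-65,0,0,0,0.3]]' 10;python3 -m handwheel '[[-22,-16,0,0,0,0,0.3],[-44,-32,0,0,0,0,0.3],[-64.5,-49,0,0,0,0,0.3],[-64.5,-49,0,0,0,0,0.3],[-64.5,-49,0,0,0,0,0.3]]'; python3 - <<'E'
from h import *
im,d,P,T,f,m=cap('wrist','w15.png')
h=P[(P[...,2]>178)&(P[...,2]<190)&(abs(P[...,1]-160)<30)&(abs(P[...,0]-520)<60)]
if len(h): print('lug',len(h),h.mean(0).round(1),h.min(0).round(),h.max(0).round())
s=sensors.get_state();print(s['tool_pos'],s['gripper_width'])
for q in cams.mark_of('wrist','turnbutton_lug')[:2]: print(q,pz(q['uv'],184,T,f,m))
L=P[(P[...,2]>140)&(P[...,2]<156)&(abs(P[...,0]-480)<15)]
print(np.percentile(L[:,2],[5,50,95]) if len(L) else '')
E
```

```text
time: 48.85
tool_pos: [549.2, 230.5, 400.2]
tool_rot: [3.135, -0.003, 1.633]
wrist_force: [0.6, -0.3, -0.0]
gripper_width: 0.15
finger_force: 0.0
time: 49.35
tool_pos: [502.8, 162.2, 394.3]
tool_rot: [-3.14, -0.0, 1.632]
wrist_force: [0.1, 0.2, -0.3]
gripper_width: 0.347
finger_force: 0.0
lug 292 [503.1 162.3 183.2] [496. 155. 178.] [510. 168. 185.]
[503.16531293 162.55419936 394.20393972] 0.35161198260234444
{'uv': [325.3, 233.6], 'conf': 0.63} [504.70318796 160.35583631 184.        ]
[146.58144692 147.75284854 148.88750895]
```

```bash
python3 -m handwheel '[[0,0,30,0,0,0,0.3],[0,0,49,0,0,0,0.3],[0,0,49,0,0,0,0.3],[0,0,49,0,0,0,0.8],[0,0,49,0,0,0,1]]' 10;python3 -m handwheel '[[0,0,0,0,0,0,1],[0,0,0,0,0,0,1],[0,0,0,0,0,0,1]]'; python3 -m handwheel '[[12.5,3.5,0,0,0,0,1],[21.2,8.2,0,0,0,0,1],[29,14.7,0,0,0,0,1],[35,22.5,0,0,0,0,1],[39.6,31.4,0,0,0,0,1]]';python3 -m handwheel '[[2.7,9.6,0,0,0,0,1],[3.4,18.1,0,0,0,0,1],[3.4,21,0,0,0,0,1],[3.4,21,0,0,0,0,1]]'
```

```text
time: 49.95
tool_pos: [502.9, 162.5, 345.3]
tool_rot: [-3.139, -0.0, 1.634]
wrist_force: [0.2, -0.4, -0.5]
gripper_width: 0.205
finger_force: 0.0
time: 50.25
tool_pos: [503.5, 162.4, 345.4]
tool_rot: [3.141, -0.001, 1.633]
wrist_force: [5.2, -0.3, -4.6]
gripper_width: 0.154
finger_force: 10.0
time: 50.75
tool_pos: [529.8, 205.6, 344.5]
tool_rot: [-3.133, -0.002, 1.633]
wrist_force: [-7.4, 6.1, 4.2]
gripper_width: 0.152
finger_force: 10.0
time: 51.15
tool_pos: [551.5, 209.9, 344.3]
tool_rot: [-3.136, -0.002, 1.633]
wrist_force: [-3.9, 6.8, 2.5]
gripper_width: 0.156
finger_force: 10.0
```

```bash
python3 -m handwheel '[[0,0,0,0,0,0,0.6],[0,0,0,0,0,0,0.3],[0,0,0,0,0,0,0.3],[0,0,0,0,0,0,0.3],[0,0,0,0,0,0,0.3]]';python3 -m handwheel '[[0,0,-30,0,0,0,0.3],[0,0,-70,0,0,0,0.3],[-20,0,-110,0,0,0,0.3],[-60,0,-140,0,0,0,0.3],[-100,0,-140,0,0,0,0.3]]'; python3 -m handwheel '[[0,0,0,0,0,0,0.3],[0,0,0,0,0,0,0.3]]'; python3 - <<'E'
from h import *
im,d,P,T,f,m=cap('wrist','w16.png')
o=np.array([545.6,275,0]); H=R.from_euler('z',93.6,degrees=True).as_matrix(); L=(P-o)@H
h=L[(L[...,2]>176)&(L[...,2]<190)&(abs(L[...,1])<40)&(L[...,0]<-40)&(L[...,0]>-140)]
print('lug own',len(h),h.mean(0).round(1))
for x in (-85,-60,-30,30,60,85):
    s=L[(abs(L[...,0]-x)<6)&(abs(L[...,1]+65)<15)&(L[...,2]>100)]; print(x,np.median(s[:,2]).round(1) if len(s) else None)
im,d,P,T,f,m=cap('scene'); 
for t,z in (('scoop',5),('mat',0)):
    for q in cams.mark_of('scene',t)[:1]: print(t,q['conf'],pz(q['uv'],z,T,f,m))
h=P[(P[...,2]>70)&(P[...,2]<80)&(P[...,1]<-120)&(P[...,1]>-300)&(P[...,0]<480)]; print('handle',cv2.minAreaRect(h[:,:2].astype(np.float32)),h[:,2].mean())
E
```

```text
time: 51.65
tool_pos: [552.0, 208.1, 344.2]
tool_rot: [-3.138, 0.0, 1.633]
wrist_force: [0.6, 0.2, -0.4]
gripper_width: 0.351
finger_force: 0.0
time: 52.15
tool_pos: [559.6, 108.0, 489.2]
tool_rot: [3.137, -0.001, 1.635]
wrist_force: [0.8, 0.5, -0.3]
gripper_width: 0.354
finger_force: 0.0
time: 52.35
tool_pos: [558.7, 107.8, 484.2]
tool_rot: [-3.138, -0.0, 1.631]
wrist_force: [-0.1, -0.1, -1.2]
gripper_width: 0.351
finger_force: 0.0
lug own 184 [-6.720e+01  1.000e-01  1.835e+02]
-85 147.6
-60 147.7
-30 147.6
30 None
60 None
85 None
scoop 0.72 [ 476.53629775 -194.53269688    5.        ]
mat 0.81 [ 4.90095785e+02 -1.90313024e+02  1.13686838e-13]
handle ((-72.05899047851562, -244.90939331054688), (175.5913543701172, 1045.0430908203125), 86.07007598876953) 75.52879112857393
```

View pics/w16.png

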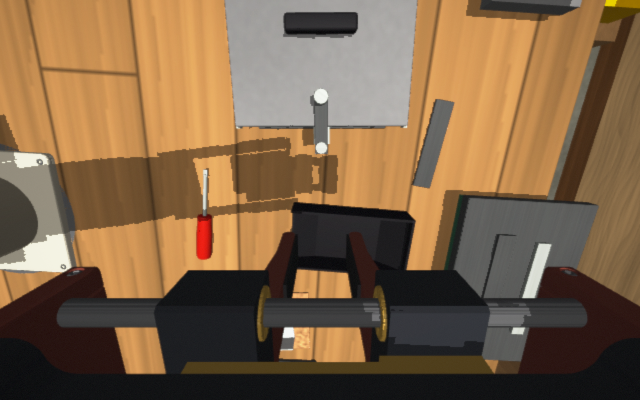

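The lug at (321,97) is straight across the shut lid, the lid's near half measures level at 148 mm, and the scoop stands about 14 mm from the mat's middle.

```bash
python3 -c "
from rig import ticket
print(ticket.sign_off())"
```

```text
the job is handed in; nothing more can be done
None
```

The job is handed in, verdict not shown: all 4 bolsters and 5 chips are in the tub, the lid is shut with the turnbutton across it, and the scoop stands upright on its mat.

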